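# Unpack a sample delivery: sort tagged jars, empty the cold cup

### The job

Unpack this sample delivery: stand every specimen jar with a green tag upright in the yellow, green-edged pass tray and every jar with a red tag upright in the grey, red-edged reject tray, one jar to a compartment, gripping the thin jars gently. Also tip the freezer balls out of the aluminium cup into the blue return bin and then stand the empty cup upright on its round black mat. The two jobs may be done in either order; leave the marker, tape roll and stapler where they are.

Things in the scene. Friction and masses are not known exactly. Their poses are not given: they have to be found in the camera images.
- jar_green1: white specimen jar with a green tag disc on its lid and a green band round its side; a closed upright cylinder 52 mm in diameter, 72 mm tall, 65 to 125 g, half full so that its centre of mass lies only about 23 mm up, standing free; origin at the centre of its underside, z up its axis. Thin plastic: keep each finger's grip below about 40 N (20 to 30 N is ample). May be absent
- jar_green2: white specimen jar with a green tag disc on its lid and a green band round its side; a closed upright cylinder 52 mm in diameter, 72 mm tall, 65 to 125 g, half full so that its centre of mass lies only about 23 mm up, standing free; origin at the centre of its underside, z up its axis. Thin plastic: keep each finger's grip below about 40 N (20 to 30 N is ample). May be absent
- jar_green3: white specimen jar with a green tag disc on its lid and a green band round its side; a closed upright cylinder 52 mm in diameter, 72 mm tall, 65 to 125 g, half full so that its centre of mass lies only about 23 mm up, standing free; origin at the centre of its underside, z up its axis. Thin plastic: keep each finger's grip below about 40 N (20 to 30 N is ample). May be absent
- jar_red1: white specimen jar with a red tag disc on its lid and a red band round its side; a closed upright cylinder 52 mm in diameter, 72 mm tall, 65 to 125 g, half full so that its centre of mass lies only about 23 mm up, standing free; origin at the centre of its underside, z up its axis. Thin plastic: keep each finger's grip below about 40 N (20 to 30 N is ample). May be absent
- jar_red2: white specimen jar with a red tag disc on its lid and a red band round its side; a closed upright cylinder 52 mm in diameter, 72 mm tall, 65 to 125 g, half full so that its centre of mass lies only about 23 mm up, standing free; origin at the centre of its underside, z up its axis. Thin plastic: keep each finger's grip below about 40 N (20 to 30 N is ample). May be absent
- jar_red3: white specimen jar with a red tag disc on its lid and a red band round its side; a closed upright cylinder 52 mm in diameter, 72 mm tall, 65 to 125 g, half full so that its centre of mass lies only about 23 mm up, standing free; origin at the centre of its underside, z up its axis. Thin plastic: keep each finger's grip below about 40 N (20 to 30 N is ample). May be absent
- pass_tray: pass tray: yellow with green edge strips; fixed, low open tray lying on the counter, 260 mm along its x, 110 mm along its y, walls 34 mm high and 5 mm thick, floor 5 mm thick; two cross walls make three compartments in a row along its x, each 80 x 100 mm inside, centred at x = -85, 0 and +85 mm; origin at the centre of its underside, z up
- reject_tray: reject tray: grey with red edge strips; fixed, low open tray lying on the counter, 260 mm along its x, 110 mm along its y, walls 34 mm high and 5 mm thick, floor 5 mm thick; two cross walls make three compartments in a row along its x, each 80 x 100 mm inside, centred at x = -85, 0 and +85 mm; origin at the centre of its underside, z up
- return_bin: blue open bin fixed on the counter, 150 mm along its x, 170 mm along its y, 60 mm high, walls and floor 5 mm; origin at the centre of its underside
- mat: round black rubber mat, 120 mm in diameter, 3 mm thick, fixed on the counter; the cup starts on it; origin at the centre of its underside
- cup: bare aluminium cold cup, hollow, open at the top, no handle, 130 to 200 g, 115 mm tall; outer diameter 62 mm at the base, 64 mm at 50 mm up, 69 mm at the rim, wall 3.5 mm, floor 5 mm; stands on the mat with the balls in it; origin at the centre of its underside, z up its axis. Sturdy: 40 to 60 N grip is fine. The balls roll out once it is tipped about 10 to 20 degrees past level
- cup_mouth (a point): centre of the cup's mouth, 115 mm above its underside on its axis
- ball1: hard pale-blue plastic freezer ball, 24 mm in diameter, 15 g, in the cup at the start; origin at its centre
- ball2: hard pale-blue plastic freezer ball, 24 mm in diameter, 15 g, in the cup at the start; origin at its centre
- ball3: hard pale-blue plastic freezer ball, 24 mm in diameter, 15 g, in the cup at the start; origin at its centre
- marker: bystander: white marker pen with a black cap, 145 mm long, 17 mm thick, lying on the counter; origin under its middle
- tape_roll: bystander: brown roll of tape lying flat, 80 mm in diameter, 20 mm high; origin at the centre of its underside
- stapler: bystander: black and blue stapler, 140 x 35 x 48 mm; origin at the centre of its underside
Not all that is in view belongs to the job. Of the things that look like the mat, take the one that is farthest to the robot's right at the start. Of the things like the return_bin, leave any that is brown; of the rest the larger one is meant.

How it is judged:
By the outcome, as a careful person would: the job done as asked, in the order asked, and still so for the second after the job is handed in, with the robot touching nothing.
Of jar_green1, jar_green2, jar_green3, jar_red1, jar_red2, jar_red3 only 4 to 6 are there at a start; the rules pass over those that are not, and their reading is None.
At some moment in a run one of jar_green1, jar_green2, jar_green3, jar_red1, jar_red2, jar_red3 may be knocked a few centimetres aside while the robot is not near it.
It also fails if it takes over 210 s, if anything falls off the work surface, if the arm or the gripper's body presses on something with over 40 N, if the wrist force passes 120 N, or if a joint passes its speed limit or range.

### The arm

A 7-joint arm with a two-finger parallel gripper is mounted at the origin on the work surface. World frame = base frame: x ahead of the robot, y to its left, z up, the work surface at z = 0. Lengths are in m, angles in rad, forces in N, time in s.
With the tool pointing down it reaches from about 0.4 to 0.85 m from the base axis. Payload 10.4 kg.
Tool frame: the origin (TCP) lies at the very end of the fingers, on their centre line; the grasp point (between the pads) lies 19 mm behind it; z points along the fingers, y is the line along which they close (so a half turn about z gives the same grasp; the last joint's range is limited). The gripper opens to 85 mm and grips with 20 to 120 N. Pads are 22 mm wide; open, the fingers measure 114 mm over their backs; the gripper's body (76 mm by 85 mm) begins 54 mm behind the grasp point. The pads swing forward as they close: fully open they stand 13 mm farther back than shut.
Start: joints at [-1.327, 0.332, -0.065, 1.46, 0.022, 1.35, -0.088], TCP at [0.165, 0.603, 0.231] pointing down, gripper open.
Joint ranges: [-2.6, 2.6], [-0.5, 2.12], [-1.47, 1.34], [0.16, 2.42], [-1.27, 4.41], [0.06, 2.06], [-2.6, 2.6]. Speed limits (rad/s): [2.22, 2.22, 2.79, 2.79, 3.14, 3.14, 3.14].

### API

Orientations are given as a unit quaternion [x, y, z, w].
In Python, from workcell import * gives the robot as it stands. The module is installed in compiled form; this text tells all that it offers.
- The arm moves only by the tool carry_out, never from a script. Its argument "motion" is a list of rows, each an object with "xyz": the shift along the tool's x, y, z in m, a list of three; "angular": the turn, a rotation vector about the tool's x, y, z in degrees, a list of three. A call has 1 to 12 rows; each row is the pose to reach, as a shift and turn from the pose commanded when the call began, along the tool's axes at that moment; what a row does not reach only later rows make up. A row lasts 1/10 s, in which the tool goes at most 50 mm and 8.59 degrees, less where a joint would pass 70% of its speed; a pose out of reach is approached as far as the arm can. A call with a gripper value outside its range is refused whole. "hand" is the opening, from 0 (shut) to 1 (fully open), set as the call begins (left out, the last holds). The fingers move at their own pace and stop on an object; "grip_force" is the grip in N (left out, the last holds). Time passes only in rows, so rows that repeat a pose let the fingers close. It gives the time, the measured TCP pose, the force, the opening and the grip force at its end, in the units of the state.
- get_obs(): the state, without advancing time (a new reading comes with each control period).
- camera(name): name is "scene" or "top" or "wrist"; returns a dict with "img" (384x512x3 uint8, red, green, blue), "fx", "fy", "cx", "cy" (pixels), "k1" (the pictures are not rectified: a ray, as slopes to the right and down, at radius r is drawn at 1 + k1 r^2 times it, then the intrinsics apply), "extrinsics" (4x4, takes a point from camera to world coordinates). Camera axes: x right, y up, looking along -z (the intrinsics and any distortion apply to the point x, -y, -z); pixel columns grow to the right and rows downward; lengths in m; the calibration is good to about 2 mm. A picture is of the moment at which its call begins. There is no depth.
- hand_in(): hands the job in; it is judged then, once.
The state is a dict: "clock": time; "joint_pos": joint angles; "joint_velocities": joint speeds; "tau": joint torques, N m; "position": TCP position; "ee_rot": TCP orientation; "ft_force": force on the tool from outside, world axes, zero at the start; "torque": the same for the moment, N m; "grip_width": opening from 0.0 (shut) to 1.0 (fully open); "grasp_force": force on a finger pad.
Only numpy, scipy, OpenCV 4.12 (cv2) and the standard library are available. Lean on these libraries where they do the work, as an engineer would, in place of code of your own. Each camera call takes 0.05 s, during which the arm holds its last target. There are 200 camera calls.

## Working session

There is one attempt and no reset: what is moved stays moved. The work goes in short steps, Python scripts to look and compute and a tool call to move; the robot and the scene stay as the last step left them, time stands still between calls to the robot, and variables do not carry over. Pictures are saved under pics/ and viewed, at most 14 in all, crops included, and the job is handed in when it is done.

Besides the shell and the picture viewer there is one more tool, called after "Request:" as a command line: name --argument value ..., lists and objects as JSON in quotes. carry_out: Moves the arm, as the interface text tells. Its arguments: {"type":"object","properties":{"motion":{"type":"array"},"hand":{"type":"number"},"grip_force":{"type":"number"}},"required":["motion"]}

```bash
mkdir -p pics
cat > h.py <<'E'
from workcell import *
import numpy as np, cv2
from scipy.spatial.transform import Rotation as R
def snap(n,f):
    c=camera(n); cv2.imwrite('pics/'+f+'.png',c['img'][:,:,::-1])
    np.save('pics/'+f+'.npy',c,allow_pickle=True); return c
def load(f): return np.load('pics/'+f+'.npy',allow_pickle=True).item()
def ray(c,u,v):
    K=np.array([[c['fx'],0,c['cx']],[0,c['fy'],c['cy']],[0,0,1]])
    p=cv2.undistortPoints(np.array([[[u,v]]],float),K,np.array([c['k1'],0,0,0,0.]))[0,0]
    E=np.array(c['extrinsics']); return E[:3,3],E[:3,:3]@np.array([p[0],-p[1],-1])
def onz(c,u,v,z):
    o,d=ray(c,u,v); return (o+d*(z-o[2])/d[2]).round(4)
def tri(*obs): # (c,u,v)...
    A=np.zeros((3,3));b=np.zeros(3);L=[]
    for c,u,v in obs:
        o,d=ray(c,u,v); d=d/np.linalg.norm(d);P=np.eye(3)-np.outer(d,d);A+=P;b+=P@o;L.append((P,o))
    x=np.linalg.solve(A,b); return x.round(4),[round(float(np.linalg.norm(P@(x-o))),4) for P,o in L]
def st():
    s=get_obs(); return s
def up(f,s=1.5):
    i=cv2.imread('pics/'+f+'.png');cv2.imwrite('pics/'+f+'_u.png',cv2.resize(i,None,fx=s,fy=s,interpolation=cv2.INTER_CUBIC))
E
python3 - <<'E'
from h import *
print(get_obs())
for n in('top','scene','wrist'):
    c=snap(n,n+'0');up(n+'0');print(n,{k:c[k] for k in c if k!='img'})
E
```

```text
{'clock': 0.0, 'joint_pos': array([-1.32664444,  0.33285424, -0.06472566,  1.46094596,  0.02162235,
        1.34989522, -0.08854064]), 'joint_velocities': array([-0.00025451,  0.00035539,  0.00134534, -0.00045251,  0.00044761,
        0.00133757, -0.00052447]), 'tau': array([-3.88189401e-04, -6.25466037e+01,  4.88260039e-02, -3.91587317e+01,
        1.61741814e-02,  1.02395355e-02, -4.39923213e-06]), 'position': array([0.16464832, 0.60253323, 0.2305248 ]), 'ee_rot': array([ 1.32976056e-01,  9.91119001e-01, -7.01021717e-04, -5.40807510e-05]), 'ft_force': array([ 0.73682599, -0.1559759 , -1.05662706]), 'torque': array([ 0.00605288, -0.05096601,  0.00823942]), 'grasp_force': 0.0, 'grip_width': 0.9985658147172217}
top {'fx': 443.5233663824733, 'fy': 443.5233663824733, 'cx': 253.94192960007155, 'cy': 190.83403712328655, 'k1': -0.02139789997387057, 'extrinsics': array([[ 0.01234886,  0.99952973, -0.02806817,  0.41608908],
       [-0.99985471,  0.0120133 , -0.01209262, -0.00481014],
       [-0.01174974,  0.02821342,  0.99953286,  1.29798678],
       [ 0.        ,  0.        ,  0.        ,  1.        ]])}
scene {'fx': 405.0738378824286, 'fy': 405.0738378824286, 'cx': 262.36012271658353, 'cy': 184.35302777439495, 'k1': 0.007883596817979377, 'extrinsics': array([[-0.03798958, -0.85487359,  0.51744365,  1.09307052],
       [ 0.99926342, -0.02968935,  0.02431369,  0.04665086],
       [-0.00542256,  0.51798618,  0.8553718 ,  1.13133127],
       [ 0.        ,  0.        ,  0.        ,  1.        ]])}
wrist {'fx': 333.9497136622872, 'fy': 333.9497136622872, 'cx': 255.38161587521316, 'cy': 191.14461937598088, 'k1': 0.017066184855028557, 'extrinsics': array([[ 0.26300256, -0.92246803, -0.28263473,  0.09253101],
       [ 0.96479412,  0.2510389 ,  0.07843326,  0.62217183],
       [-0.00139987, -0.29331247,  0.9560156 ,  0.37224139],
       [ 0.        ,  0.        ,  0.        ,  1.        ]])}
```

View pics/top0_u.png

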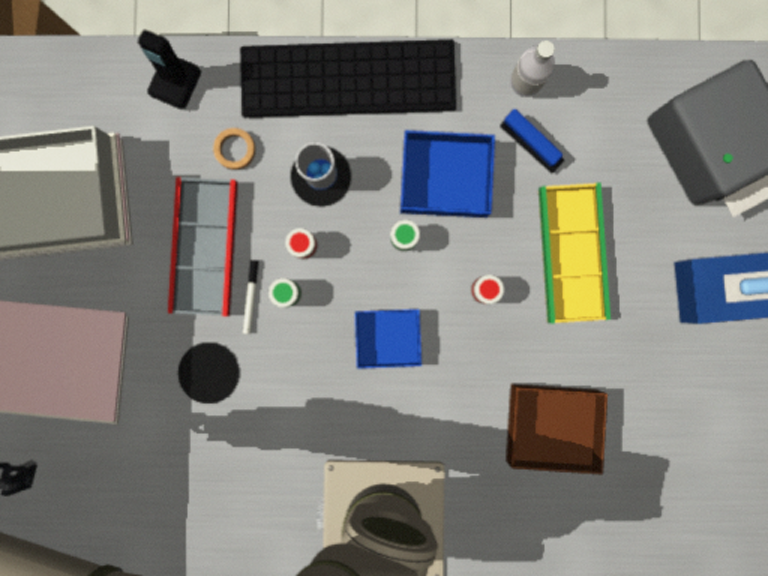

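View pics/scene0_u.png

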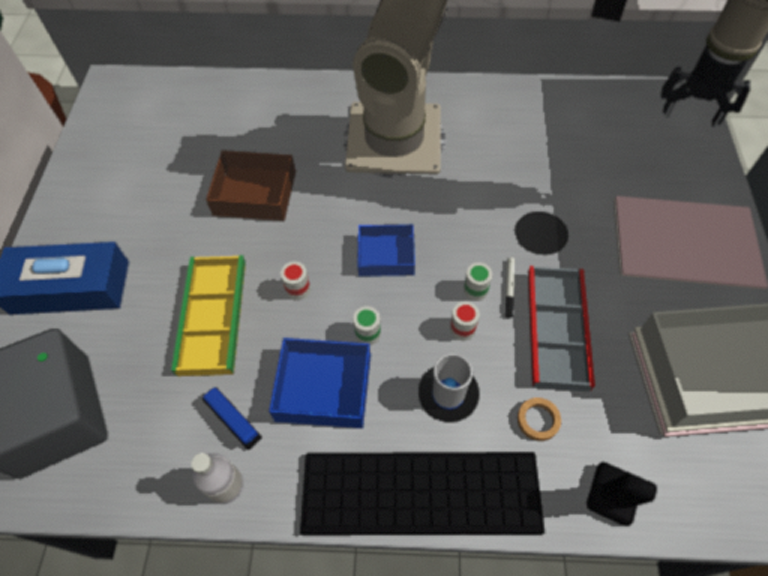

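Run:
```python
from h import *
t,s=load('top0'),load('scene0')
def cen(c,u,v,col,r=13):
    u/=1.5;v/=1.5; im=c['img'].astype(int);R_,G,B=im[...,0],im[...,1],im[...,2]
    m=(R_-np.maximum(G,B)>60) if col=='r' else (G-np.maximum(R_,B)>40)
    y,x=np.nonzero(m);k=np.hypot(x-u,y-v)<r;return x[k].mean(),y[k].mean()
for n,a,b,col in(('redA',(300,243),(465,313),'r'),('greenA',(283,293),(479,272),'g'),('greenB',(404,235),(367,317),'g'),('redB',(488,290),(294,272),'r')):
    print(n,tri((t,*cen(t,*a,col,9)),(s,*cen(s,*b,col,7))))
Q=lambda c,p:(c,p[0]/1.5,p[1]/1.5)
pts={'cupmouth':((315,163),(452,368)),'rejTL':((178,178),(594,386)),'rejTR':((235,181),(538,386)),'rejBL':((170,312),(586,269)),'rejBR':((228,315),(532,268)),
'pasTL':((543,187),(236,372)),'pasTR':((600,184),(176,372)),'pasBL':((551,321),(242,257)),'pasBR':((608,319),(191,258)),
'binTL':((404,131),(366,425)),'binTR':((494,133),(272,417)),'binBL':((402,213),(370,344)),'binBR':((490,216),(279,340)),'mat':((321,176),(449,391))}
for k,(a,b) in pts.items(): print(k,tri(Q(t,a),Q(s,b)))
for f,b in(('top0',(95,75,330,220)),('scene0',(105,150,405,300))):
    i=cv2.imread(f'pics/{f}.png')[b[1]:b[3],b[0]:b[2]];cv2.imwrite(f'pics/{f}_c.png',cv2.resize(i,None,fx=2.6,fy=2.6,interpolation=cv2.INTER_CUBIC))
```

```text
redA (array([0.531 , 0.1614, 0.0758]), [0.0012, 0.0012])
greenA (array([0.4377, 0.191 , 0.0739]), [0.0009, 0.0009])
greenB (array([ 0.5484, -0.0331,  0.0742]), [0.0009, 0.0009])
redB (array([ 0.4488, -0.1888,  0.0755]), [0.0007, 0.0007])
cupmouth (array([0.6679, 0.1296, 0.1196]), [0.0003, 0.0003])
rejTL (array([0.6563, 0.4061, 0.0274]), [0.001, 0.001])
rejTR (array([0.6543, 0.301 , 0.0118]), [0.003, 0.003])
rejBL (array([0.3976, 0.4176, 0.0345]), [0.0048, 0.0048])
rejBR (array([0.3931, 0.307 , 0.0256]), [0.0037, 0.0037])
pasTL (array([ 0.6471, -0.2936,  0.014 ]), [0.0072, 0.0072])
pasTR (array([ 0.6535, -0.4055,  0.02  ]), [0.0037, 0.0037])
pasBL (array([ 0.3896, -0.3136,  0.0311]), [0.0002, 0.0002])
pasBR (array([ 0.3947, -0.4233,  0.0291]), [0.001, 0.001])
binTL (array([ 0.7497, -0.0266,  0.0323]), [0.0035, 0.0035])
binTR (array([ 0.7444, -0.1983,  0.0439]), [0.0024, 0.0024])
binBL (array([ 0.5905, -0.0263,  0.0418]), [0.0016, 0.0016])
binBR (array([ 0.5877, -0.1996,  0.0414]), [0.0051, 0.0051])
mat (array([0.6672, 0.1317, 0.003 ]), [0.0007, 0.0007])
```

View pics/top0_c.png

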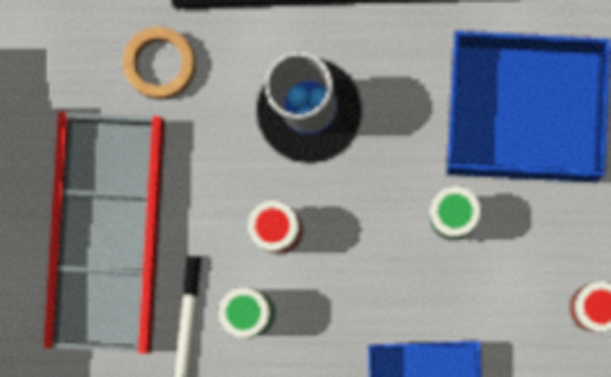

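Run:
```python
from h import *
t,s=load('top0'),load('scene0')
C=lambda p:(p[0]/2.6+95,p[1]/2.6+75)
U=lambda p:(p[0]/1.5,p[1]/1.5)
def tray(n,c,P,z,g):
    X=np.array([onz(c,*g(p),z) for p in P])[:,:2];m=X.mean(0)
    ax=(X[0]+X[1]-X[2]-X[3])/2; print(n,m.round(4),'len',np.linalg.norm(ax).round(3),'wid',np.linalg.norm(X[0]-X[1]).round(3),np.linalg.norm(X[2]-X[3]).round(3),'ang',np.degrees(np.arctan2(ax[1],ax[0])).round(1)); a=ax/np.linalg.norm(ax)
    print([ (m+k*a).round(3).tolist() for k in(-.085,0,.085)])
tray('rej',t,[(58,114),(163,119),(45,347),(150,352)],.034,C)
tray('pas',t,[(541,187),(602,184),(547,321),(610,319)],.034,U)
tray('pas_s',s,[(238,372),(174,372),(244,257),(190,258)],.034,U)
tray('rej_s',s,[(594,386),(534,386),(586,269),(528,268)],.034,U)
tray('bin',t,[(404,131),(494,133),(402,213),(490,216)],.06,U)
w=load('wrist0')
q=R.from_quat(get_obs()['ee_rot']).as_matrix();print(q.round(3));E=w['extrinsics'];p=get_obs()['position'];print((q.T@(E[:3,3]-p)).round(3),(q.T@-E[:3,2]).round(3))
# displacement to redA above in tool axes
print(q.T@(np.array([.531,.1614,.14])-p))
print((R.from_quat(get_obs()['ee_rot']).inv()*R.from_matrix(np.array([[-1,0,0],[0,1,0],[0,0,-1]]))).as_rotvec(degrees=True))
```

```text
rej [0.5232 0.3529] len 0.258 wid 0.117 0.117 ang -2.0
[[0.438, 0.356], [0.523, 0.353], [0.608, 0.35]]
pas [ 0.5201 -0.3577] len 0.256 wid 0.117 0.12 ang 3.2
[[0.435, -0.362], [0.52, -0.358], [0.605, -0.353]]
pas_s [ 0.5258 -0.3523] len 0.264 wid 0.124 0.116 ang 6.2
[[0.441, -0.361], [0.526, -0.352], [0.61, -0.343]]
rej_s [0.5291 0.3549] len 0.264 wid 0.114 0.123 ang -2.9
[[0.444, 0.359], [0.529, 0.355], [0.614, 0.351]]
bin [ 0.664  -0.1117] len 0.155 wid 0.169 0.164 ang -1.5
[[0.579, -0.109], [0.664, -0.112], [0.749, -0.114]]
[[-0.965  0.264 -0.   ]
 [ 0.264  0.965 -0.001]
 [-0.    -0.001 -1.   ]]
[ 0.075 -0.    -0.142] [-0.293 -0.     0.956]
[-0.46966335 -0.32895499  0.0910618 ]
[-5.66106682e-02 -7.22041107e-03 -1.52885612e+01]
```

Request:
carry_out --motion '[{"xyz": [-0.47,-0.329,0],"angular": [0,0,-15.3]},{"xyz": [-0.47,-0.329,0],"angular": [0,0,-15.3]},{"xyz": [-0.47,-0.329,0],"angular": [0,0,-15.3]},{"xyz": [-0.47,-0.329,0],"angular": [0,0,-15.3]},{"xyz": [-0.47,-0.329,0],"angular": [0,0,-15.3]},{"xyz": [-0.47,-0.329,0],"angular": [0,0,-15.3]},{"xyz": [-0.47,-0.329,0],"angular": [0,0,-15.3]},{"xyz": [-0.47,-0.329,0],"angular": [0,0,-15.3]},{"xyz": [-0.47,-0.329,0],"angular": [0,0,-15.3]},{"xyz": [-0.47,-0.329,0],"angular": [0,0,-15.3]},{"xyz": [-0.47,-0.329,0],"angular": [0,0,-15.3]},{"xyz": [-0.47,-0.329,0.04],"angular": [0,0,-15.3]}]' --hand 1 --grip_force 25

```text
clock: 1.35
position: [0.5365, 0.1578, 0.1955]
ee_rot: [0.002, 1.0, 0.001, 0.005]
ft_force: [-0.0, 0.1, -1.4]
grip_width: 1.0
grasp_force: 0.0
```

Run:
```python
from h import *
c=snap('wrist','w1');up('w1')
o=get_obs();print(o['position'],o['ee_rot'].round(4),o['joint_pos'].round(3))
c=snap('top','t1')
import sys
c0=load('top0');d=cv2.absdiff(c['img'],c0['img'])
```

```text
[0.53344891 0.15424787 0.18577933] [ 3.6e-03  1.0e+00 -2.0e-03 -9.0e-04] [-0.644  0.211  0.319  1.724 -0.066  1.22   1.255]
```

View pics/w1_u.png

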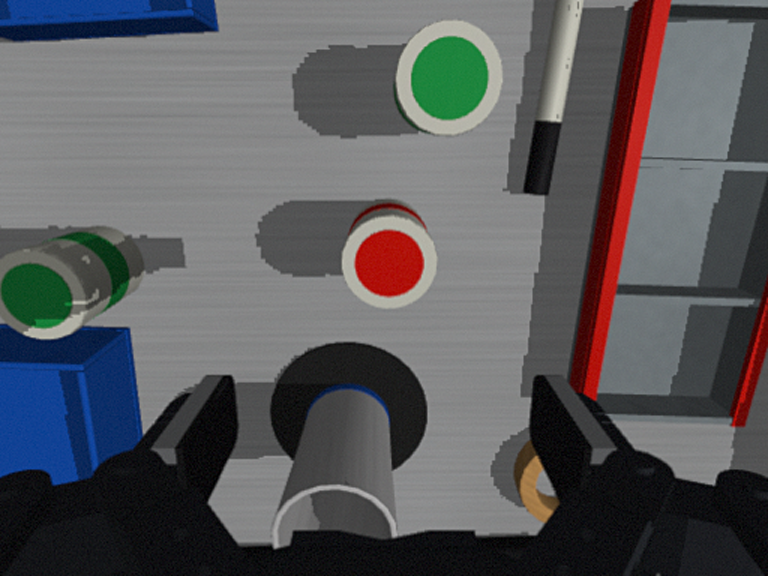

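Run:
```python
from h import *
w,s,t=load('w1'),load('scene0'),load('top0')
for p in((390,263),(450,78)): print(onz(w,p[0]/1.5,p[1]/1.5,.072))
print('cup rim',onz(w,335/1.5,535/1.5,.118), 'mat',onz(w,349/1.5,408/1.5,.003))
o=get_obs();print(o['position'])
```

```text
[0.5305 0.1616 0.072 ]
[0.4374 0.1909 0.072 ]
cup rim [0.6699 0.1312 0.118 ] mat [0.6619 0.1317 0.003 ]
[0.5311662  0.15658229 0.18681201]
```

Request:
carry_out --motion '[{"xyz": [0,0,0.04]},{"xyz": [0,0,0.08]},{"xyz": [0,0,0.11]},{"xyz": [0,0,0.135]},{"xyz": [0,0,0.153]},{"xyz": [0,0,0.153]},{"xyz": [0,0,0.153]},{"xyz": [0,0,0.153]}]'

```text
validation failed for argument at $.mo...
```

Request:
carry_out --motion '[{"xyz": [0,0,0.04],"angular": [0,0,0]},{"xyz": [0,0,0.08],"angular": [0,0,0]},{"xyz": [0,0,0.11],"angular": [0,0,0]},{"xyz": [0,0,0.135],"angular": [0,0,0]},{"xyz": [0,0,0.153],"angular": [0,0,0]},{"xyz": [0,0,0.153],"angular": [0,0,0]},{"xyz": [0,0,0.153],"angular": [0,0,0]},{"xyz": [0,0,0.153],"angular": [0,0,0]}]'

```text
clock: 2.25
position: [0.5321, 0.1623, 0.0397]
ee_rot: [-0.0, 1.0, 0.001, 0.001]
ft_force: [-0.5, 0.0, -0.1]
grip_width: 1.001
grasp_force: 0.0
```

Request:
carry_out --motion '[{"xyz": [0,0,0],"angular": [0,0,0]},{"xyz": [0,0,0],"angular": [0,0,0]},{"xyz": [0,0,0],"angular": [0,0,0]},{"xyz": [0,0,0],"angular": [0,0,0]},{"xyz": [0,0,0],"angular": [0,0,0]},{"xyz": [0,0,0],"angular": [0,0,0]},{"xyz": [0,0,0],"angular": [0,0,0]},{"xyz": [0,0,0],"angular": [0,0,0]}]' --hand 0 --grip_force 25

```text
clock: 3.05
position: [0.5318, 0.1618, 0.0391]
ee_rot: [-0.0, 1.0, 0.0, 0.0]
ft_force: [-2.3, 0.8, 5.7]
grip_width: 0.6
grasp_force: 25.4
```

Request:
carry_out --motion '[{"xyz": [0,0,-0.02],"angular": [0,0,0]},{"xyz": [0,0,-0.05],"angular": [0,0,0]},{"xyz": [0,0,-0.08],"angular": [0,0,0]},{"xyz": [0,0,-0.11],"angular": [0,0,0]},{"xyz": [0,0,-0.12],"angular": [0,0,0]}]'

```text
clock: 3.55
position: [0.5327, 0.162, 0.1613]
ee_rot: [-0.0, 1.0, 0.001, 0.002]
ft_force: [-0.0, -0.1, -1.1]
grip_width: 0.599
grasp_force: 26.6
```

Request:
carry_out --motion '[{"xyz": [-0.016,0.038,0],"angular": [0,0,0]},{"xyz": [-0.032,0.076,0],"angular": [0,0,0]},{"xyz": [-0.048,0.114,0],"angular": [0,0,0]},{"xyz": [-0.064,0.152,0],"angular": [0,0,0]},{"xyz": [-0.078,0.189,0],"angular": [0,0,0]},{"xyz": [-0.078,0.189,0.01],"angular": [0,0,0]},{"xyz": [-0.078,0.189,0.04],"angular": [0,0,0]},{"xyz": [-0.078,0.189,0.06],"angular": [0,0,0]},{"xyz": [-0.078,0.189,0.06],"angular": [0,0,0]},{"xyz": [-0.078,0.189,0.06],"angular": [0,0,0]},{"xyz": [-0.078,0.189,0.06],"angular": [0,0,0]}]'

```text
clock: 4.65
position: [0.61, 0.3509, 0.0997]
ee_rot: [0.0, 1.0, 0.001, 0.001]
ft_force: [-0.3, -0.3, 0.3]
grip_width: 0.597
grasp_force: 26.7
```

Run:
```python
from h import *
c=snap('wrist','w2');snap('scene','s2')
i=[cv2.imread(f'pics/{f}.png') for f in('w2','s2')]
cv2.imwrite('pics/ws2.png',cv2.resize(np.vstack([np.hstack(i)]),None,fx=.78,fy=.78))
print(get_obs()['position'],get_obs()['joint_pos'].round(2))
```

```text
[0.61002062 0.35096014 0.09982365] [-0.75  0.6   0.24  1.39 -0.15  1.17  1.08]
```

View pics/ws2.png

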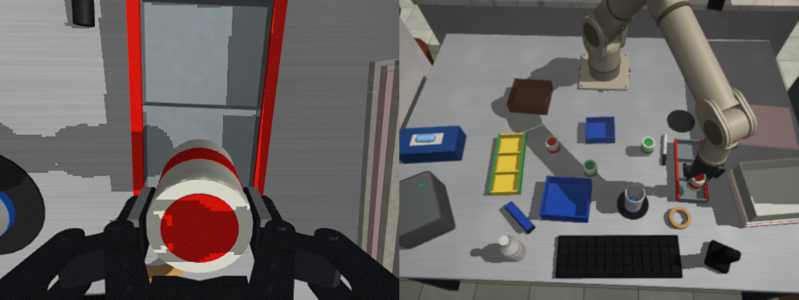

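Run:
```python
from h import *
w=load('w2')
for p in((146,105),(258,110),(128,100),(142,100),(270,100)): print(p,onz(w,p[0]/.78,p[1]/.78,.034))
```

```text
(146, 105) [0.5624 0.3086 0.034 ]
(258, 110) [0.5663 0.3974 0.034 ]
(128, 100) [0.5586 0.2947 0.034 ]
(142, 100) [0.5585 0.3057 0.034 ]
(270, 100) [0.5585 0.4062 0.034 ]
```

Request:
carry_out --motion '[{"xyz": [0.002,0,0.02],"angular": [0,0,0]},{"xyz": [0.002,0,0.035],"angular": [0,0,0]},{"xyz": [0.002,0,0.045],"angular": [0,0,0]},{"xyz": [0.002,0,0.052],"angular": [0,0,0]},{"xyz": [0.002,0,0.053],"angular": [0,0,0]},{"xyz": [0.002,0,0.053],"angular": [0,0,0]},{"xyz": [0.002,0,0.053],"angular": [0,0,0]}]'

```text
clock: 5.45
position: [0.6077, 0.3509, 0.046]
ee_rot: [-0.0, 1.0, 0.0, 0.0]
ft_force: [-0.0, 0.1, -0.0]
grip_width: 0.599
grasp_force: 26.6
```

Request:
carry_out --motion '[{"xyz": [0,0,0],"angular": [0,0,0]},{"xyz": [0,0,0],"angular": [0,0,0]},{"xyz": [0,0,0],"angular": [0,0,0]},{"xyz": [0,0,0],"angular": [0,0,0]},{"xyz": [0,0,0],"angular": [0,0,0]},{"xyz": [0,0,-0.02],"angular": [0,0,0]},{"xyz": [0,0,-0.06],"angular": [0,0,0]},{"xyz": [0,0,-0.1],"angular": [0,0,0]},{"xyz": [0,0,-0.115],"angular": [0,0,0]}]' --hand 0.95

```text
clock: 6.35
position: [0.609, 0.3514, 0.1653]
ee_rot: [-0.0, 1.0, 0.002, 0.003]
ft_force: [0.8, 0.9, 0.3]
grip_width: 0.957
grasp_force: 0.0
```

Request:
carry_out --motion '[{"xyz": [0.03,-0.028,0],"angular": [0,0,0]},{"xyz": [0.06,-0.056,0],"angular": [0,0,0]},{"xyz": [0.09,-0.084,0],"angular": [0,0,0]},{"xyz": [0.12,-0.112,0],"angular": [0,0,0]},{"xyz": [0.15,-0.14,0],"angular": [0,0,0]},{"xyz": [0.17,-0.16,0],"angular": [0,0,0]},{"xyz": [0.17,-0.16,0],"angular": [0,0,0]},{"xyz": [0.17,-0.16,0],"angular": [0,0,0]}]' --hand 1

```text
clock: 7.15
position: [0.4374, 0.1907, 0.1606]
ee_rot: [0.0, 1.0, 0.001, 0.0]
ft_force: [0.4, 0.1, -0.2]
grip_width: 1.0
grasp_force: 0.0
```

```bash
cat >> h.py <<'E'
def tags(c,z=.072,amin=60):
    im=c['img'].astype(int);R_,G,B=im[...,0],im[...,1],im[...,2]
    for n,m in(('red',(R_-np.maximum(G,B)>60)),('green',(G-np.maximum(R_,B)>40))):
        k,l,s,ce=cv2.connectedComponentsWithStats(m.astype(np.uint8))
        for i in range(1,k):
            if s[i,4]>amin: print(n,s[i,4],s[i,2:4],ce[i].round(1),onz(c,*ce[i],z)[:2])
E
python3 - <<'E'
from h import *
print(get_obs()['position']);tags(snap('wrist','w3'));print('top');tags(snap('top','t3'))
E
```

```text
[0.43741319 0.19067762 0.16060062]
red 165 [ 20 114] [385.5 179.5] [0.4245 0.2832]
red 1491 [ 32 135] [391.8 190.7] [0.4329 0.2886]
red 985 [ 33 116] [497.8 263.3] [0.4909 0.3761]
red 199 [14 34] [365.1 333.9] [0.5566 0.2812]
green 2008 [52 50] [255.3 196.3] [0.4372 0.1904]
green 626 [31 45] [ 36.2 290.4] [0.5148 0.0184]
top
red 199 [ 7 59] [116.9 146.3] [0.5701 0.394 ]
red 150 [ 7 39] [153.8 138.6] [0.5926 0.2907]
red 145 [14 13] [131.4 133. ] [0.6078 0.3538]
red 133 [13 14] [325.9 192.5] [ 0.4482 -0.1888]
green 328 [10 91] [401.8 167.3] [ 0.5204 -0.3981]
green 349 [10 91] [364.2 164.1] [ 0.5282 -0.2939]
green 142 [14 14] [269.6 155.7] [ 0.5485 -0.0323]
```

Request:
carry_out --motion '[{"xyz": [0,0,0.04],"angular": [0,0,0]},{"xyz": [0,0,0.08],"angular": [0,0,0]},{"xyz": [0,0,0.105],"angular": [0,0,0]},{"xyz": [0,0,0.122],"angular": [0,0,0]},{"xyz": [0,0,0.122],"angular": [0,0,0]},{"xyz": [0,0,0.122],"angular": [0,0,0]}]'

```text
clock: 7.85
position: [0.4378, 0.191, 0.0385]
ee_rot: [-0.0, 1.0, -0.0, -0.0]
ft_force: [-0.2, -0.3, 0.5]
grip_width: 0.997
grasp_force: 0.0
```

Request:
carry_out --motion '[{"xyz": [0,0,0],"angular": [0,0,0]},{"xyz": [0,0,0],"angular": [0,0,0]},{"xyz": [0,0,0],"angular": [0,0,0]},{"xyz": [0,0,0],"angular": [0,0,0]},{"xyz": [0,0,0],"angular": [0,0,0]},{"xyz": [0,0,0],"angular": [0,0,0]},{"xyz": [0,0,-0.02],"angular": [0,0,0]},{"xyz": [0,0,-0.05],"angular": [0,0,0]},{"xyz": [0,0,-0.09],"angular": [0,0,0]},{"xyz": [0,0,-0.13],"angular": [0,0,0]},{"xyz": [0,0,-0.13],"angular": [0,0,0]}]' --hand 0

```text
clock: 8.95
position: [0.4399, 0.1919, 0.1736]
ee_rot: [0.0, 1.0, 0.003, 0.004]
ft_force: [-0.0, 0.6, -0.2]
grip_width: 0.597
grasp_force: 26.8
```

Request:
carry_out --motion '[{"xyz": [-0.014,-0.045,0],"angular": [0,0,0]},{"xyz": [-0.028,-0.09,0],"angular": [0,0,0]},{"xyz": [-0.042,-0.135,0],"angular": [0,0,0]},{"xyz": [-0.056,-0.18,0],"angular": [0,0,0]},{"xyz": [-0.07,-0.226,0],"angular": [0,0,0]},{"xyz": [-0.084,-0.271,0],"angular": [0,0,0]},{"xyz": [-0.098,-0.316,0],"angular": [0,0,0]},{"xyz": [-0.112,-0.361,0],"angular": [0,0,0]},{"xyz": [-0.126,-0.406,0],"angular": [0,0,0]},{"xyz": [-0.14,-0.452,0],"angular": [0,0,0]},{"xyz": [-0.154,-0.497,0],"angular": [0,0,0]},{"xyz": [-0.168,-0.542,0],"angular": [0,0,0]}]'

```text
clock: 10.15
position: [0.6058, -0.3528, 0.1673]
ee_rot: [-0.0, 1.0, 0.0, -0.0]
ft_force: [1.4, -0.0, 0.0]
grip_width: 0.605
grasp_force: 26.8
```

Request:
carry_out --motion '[{"xyz": [0,0,0],"angular": [0,0,0]},{"xyz": [0,0,0.03],"angular": [0,0,0]},{"xyz": [0,0,0.06],"angular": [0,0,0]},{"xyz": [0,0,0.07],"angular": [0,0,0]},{"xyz": [0,0,0.07],"angular": [0,0,0]},{"xyz": [0,0,0.07],"angular": [0,0,0]}]'

```text
clock: 10.75
position: [0.606, -0.3515, 0.0995]
ee_rot: [-0.0, 1.0, -0.0, 0.001]
ft_force: [-0.0, -0.2, -0.6]
grip_width: 0.602
grasp_force: 26.9
```

Run:
```python
from h import *
print(get_obs()['position'],get_obs()['joint_pos'].round(2));snap('wrist','w4');up('w4',1)
```

```text
[ 0.60600986 -0.35152355  0.09950206] [ 0.06  0.65  0.6   1.41 -0.38  1.19  2.27]
```

View pics/w4_u.png

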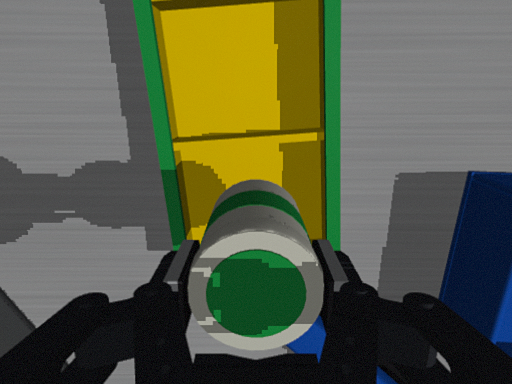

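Run:
```python
from h import *
w=load('w4')
for p in((178,138),(322,131),(155,3),(322,0),(173,138),(324,131),(341,131),(158,138)): print(p,onz(w,*p,.034))
```

```text
(178, 138) [ 0.5605 -0.3997  0.034 ]
(322, 131) [ 0.5561 -0.311   0.034 ]
(155, 3) [ 0.4866 -0.4071  0.034 ]
(322, 0) [ 0.485  -0.3154  0.034 ]
(173, 138) [ 0.5605 -0.4028  0.034 ]
(324, 131) [ 0.5561 -0.3098  0.034 ]
(341, 131) [ 0.5561 -0.2994  0.034 ]
(158, 138) [ 0.5605 -0.412   0.034 ]
```

Request:
carry_out --motion '[{"xyz": [0.004,0,0.02],"angular": [0,0,0]},{"xyz": [0.004,0,0.035],"angular": [0,0,0]},{"xyz": [0.004,0,0.045],"angular": [0,0,0]},{"xyz": [0.004,0,0.052],"angular": [0,0,0]},{"xyz": [0.004,0,0.053],"angular": [0,0,0]},{"xyz": [0.004,0,0.053],"angular": [0,0,0]}]'

```text
clock: 11.4
position: [0.6017, -0.3515, 0.0455]
ee_rot: [-0.0, 1.0, -0.0, 0.0]
ft_force: [0.1, 0.4, -0.5]
grip_width: 0.601
grasp_force: 26.9
```

Request:
carry_out --motion '[{"xyz": [0,0,0],"angular": [0,0,0]},{"xyz": [0,0,0],"angular": [0,0,0]},{"xyz": [0,0,0],"angular": [0,0,0]},{"xyz": [0,0,0],"angular": [0,0,0]},{"xyz": [0,0,0],"angular": [0,0,0]},{"xyz": [0,0,-0.02],"angular": [0,0,0]},{"xyz": [0,0,-0.06],"angular": [0,0,0]},{"xyz": [0,0,-0.1],"angular": [0,0,0]},{"xyz": [0,0,-0.115],"angular": [0,0,0]}]' --hand 0.95

```text
clock: 12.3
position: [0.6027, -0.3526, 0.165]
ee_rot: [0.0, 1.0, -0.001, 0.002]
ft_force: [0.0, 0.1, 0.6]
grip_width: 0.95
grasp_force: 0.0
```

Request:
carry_out --motion '[{"xyz": [0.008,0.046,0],"angular": [0,0,0]},{"xyz": [0.015,0.092,0],"angular": [0,0,0]},{"xyz": [0.023,0.138,0],"angular": [0,0,0]},{"xyz": [0.03,0.184,0],"angular": [0,0,0]},{"xyz": [0.038,0.23,0],"angular": [0,0,0]},{"xyz": [0.046,0.276,0],"angular": [0,0,0]},{"xyz": [0.053,0.319,0],"angular": [0,0,0]},{"xyz": [0.053,0.319,0],"angular": [0,0,0]},{"xyz": [0.053,0.319,0],"angular": [0,0,0]}]' --hand 1

```text
clock: 13.2
position: [0.5483, -0.0312, 0.1602]
ee_rot: [-0.001, 1.0, 0.0, -0.0]
ft_force: [0.5, -0.4, 0.1]
grip_width: 1.0
grasp_force: 0.0
```

Run:
```python
from h import *
print(get_obs()['position']);tags(snap('wrist','w5'));print('top');tags(snap('top','t5'))
```

```text
[ 0.54829517 -0.0311702   0.16023508]
red 1820 [35 65] [14.6 46.6] [ 0.4494 -0.1832]
red 973 [41 74] [71.3 54.9] [ 0.4538 -0.1487]
green 2018 [52 50] [252.  196.3] [ 0.5479 -0.0338]
top
red 293 [ 9 91] [115.8 162.2] [0.5258 0.3958]
red 383 [10 92] [152.2 166.3] [0.5154 0.2938]
red 145 [14 13] [131.4 133. ] [0.6078 0.3538]
red 150 [14 14] [325.8 192.3] [ 0.4487 -0.1884]
green 255 [10 91] [401.7 167.6] [ 0.5197 -0.3979]
green 353 [10 92] [364.7 172. ] [ 0.5062 -0.2954]
green 131 [13 13] [385.1 137.2] [ 0.6035 -0.3515]
```

Request:
carry_out --motion '[{"xyz": [0,-0.002,0.04],"angular": [0,0,0]},{"xyz": [0,-0.002,0.08],"angular": [0,0,0]},{"xyz": [0,-0.002,0.105],"angular": [0,0,0]},{"xyz": [0,-0.002,0.122],"angular": [0,0,0]},{"xyz": [0,-0.002,0.122],"angular": [0,0,0]},{"xyz": [0,-0.002,0.122],"angular": [0,0,0]}]'

```text
clock: 13.9
position: [0.5487, -0.0358, 0.0387]
ee_rot: [0.001, 1.0, -0.0, 0.0]
ft_force: [-0.2, -0.0, 0.9]
grip_width: 1.005
grasp_force: 0.0
```

Request:
carry_out --motion '[{"xyz": [0,0,0],"angular": [0,0,0]},{"xyz": [0,0,0],"angular": [0,0,0]},{"xyz": [0,0,0],"angular": [0,0,0]},{"xyz": [0,0,0],"angular": [0,0,0]},{"xyz": [0,0,0],"angular": [0,0,0]},{"xyz": [0,0,0],"angular": [0,0,0]},{"xyz": [0,0,-0.02],"angular": [0,0,0]},{"xyz": [0,0,-0.05],"angular": [0,0,0]},{"xyz": [0,0,-0.09],"angular": [0,0,0]},{"xyz": [0,0,-0.13],"angular": [0,0,0]},{"xyz": [0,0,-0.13],"angular": [0,0,0]}]' --hand 0

```text
clock: 15.0
position: [0.5512, -0.0346, 0.1738]
ee_rot: [0.0, 1.0, 0.001, 0.004]
ft_force: [1.4, -0.5, -0.6]
grip_width: 0.604
grasp_force: 26.8
```

Request:
carry_out --motion '[{"xyz": [0.005,-0.046,0],"angular": [0,0,0]},{"xyz": [0.01,-0.092,0],"angular": [0,0,0]},{"xyz": [0.015,-0.138,0],"angular": [0,0,0]},{"xyz": [0.02,-0.184,0],"angular": [0,0,0]},{"xyz": [0.025,-0.23,0],"angular": [0,0,0]},{"xyz": [0.028,-0.276,0],"angular": [0,0,0]},{"xyz": [0.031,-0.3215,0],"angular": [0,0,0]},{"xyz": [0.031,-0.3215,0],"angular": [0,0,0]},{"xyz": [0.031,-0.3215,0.03],"angular": [0,0,0]},{"xyz": [0.031,-0.3215,0.06],"angular": [0,0,0]},{"xyz": [0.031,-0.3215,0.07],"angular": [0,0,0]},{"xyz": [0.031,-0.3215,0.07],"angular": [0,0,0]}]'

```text
clock: 16.2
position: [0.5167, -0.3552, 0.0969]
ee_rot: [-0.0, 1.0, 0.001, -0.001]
ft_force: [0.1, -0.2, 0.4]
grip_width: 0.603
grasp_force: 26.9
```

Request:
carry_out --motion '[{"xyz": [0,0,0.02],"angular": [0,0,0]},{"xyz": [0,0,0.035],"angular": [0,0,0]},{"xyz": [0,0,0.045],"angular": [0,0,0]},{"xyz": [0,0,0.052],"angular": [0,0,0]},{"xyz": [0,0,0.053],"angular": [0,0,0]},{"xyz": [0,0,0.053],"angular": [0,0,0]}]'

```text
clock: 16.8
position: [0.5177, -0.356, 0.0456]
ee_rot: [-0.0, 1.0, -0.0, 0.0]
ft_force: [-0.6, -0.6, -0.8]
grip_width: 0.599
grasp_force: 26.9
```

Request:
carry_out --motion '[{"xyz": [0,0,0],"angular": [0,0,0]},{"xyz": [0,0,0],"angular": [0,0,0]},{"xyz": [0,0,0],"angular": [0,0,0]},{"xyz": [0,0,0],"angular": [0,0,0]},{"xyz": [0,0,0],"angular": [0,0,0]},{"xyz": [0,0,-0.02],"angular": [0,0,0]},{"xyz": [0,0,-0.06],"angular": [0,0,0]},{"xyz": [0,0,-0.1],"angular": [0,0,0]},{"xyz": [0,0,-0.115],"angular": [0,0,0]}]' --hand 0.95

```text
clock: 17.7
position: [0.5186, -0.3571, 0.1644]
ee_rot: [0.0, 1.0, -0.001, 0.002]
ft_force: [1.1, -0.3, 1.3]
grip_width: 0.953
grasp_force: 0.0
```

Request:
carry_out --motion '[{"xyz": [0.018,0.043,0],"angular": [0,0,0]},{"xyz": [0.036,0.086,0],"angular": [0,0,0]},{"xyz": [0.054,0.129,0],"angular": [0,0,0]},{"xyz": [0.069,0.167,0],"angular": [0,0,0]},{"xyz": [0.069,0.167,0],"angular": [0,0,0]},{"xyz": [0.069,0.167,0],"angular": [0,0,0]}]' --hand 1

```text
clock: 18.3
position: [0.4485, -0.1879, 0.1604]
ee_rot: [-0.001, 1.0, 0.001, 0.0]
ft_force: [0.3, 0.4, 0.8]
grip_width: 1.001
grasp_force: 0.0
```

Run:
```python
from h import *
print(get_obs()['position'],get_obs()['joint_pos'].round(2));tags(snap('wrist','w6'));print('top');tags(snap('top','t6'))
```

```text
[ 0.4485443  -0.18794083  0.16036907] [-0.37  0.07  0.71  1.94 -0.06  1.14  1.94]
red 124 [41 20] [262.4 154.8] [ 0.4179 -0.1833]
red 2029 [52 50] [252.7 195.7] [ 0.4478 -0.1901]
green 1606 [37 77] [102.2 137.8] [ 0.4065 -0.293 ]
green 1275 [31 69] [120.9 228.8] [ 0.4739 -0.288 ]
green 514 [31 44] [ 88.1 249.3] [ 0.4908 -0.3146]
green 1696 [51 43] [ 35. 283.] [ 0.5197 -0.3596]
green 99 [17 13] [ 17.7 308.2] [ 0.5425 -0.3774]
green 315 [17 40] [147.7 335.9] [ 0.5697 -0.2768]
top
red 292 [ 9 91] [115.9 161.9] [0.5265 0.3958]
red 380 [10 92] [152.2 166.3] [0.5153 0.2938]
red 145 [14 13] [131.4 133. ] [0.6078 0.3538]
green 278 [10 91] [401.7 166.7] [ 0.5223 -0.3979]
green 158 [ 6 36] [362.5 141.6] [ 0.5906 -0.289 ]
green 145 [14 14] [385.2 137.6] [ 0.6024 -0.3518]
```

Pick the last jar.

Request:
carry_out --motion '[{"xyz": [0,-0.001,0.04],"angular": [0,0,0]},{"xyz": [0,-0.001,0.08],"angular": [0,0,0]},{"xyz": [0,-0.001,0.105],"angular": [0,0,0]},{"xyz": [0,-0.001,0.122],"angular": [0,0,0]},{"xyz": [0,-0.001,0.122],"angular": [0,0,0]},{"xyz": [0,-0.001,0.122],"angular": [0,0,0]}]'

```text
clock: 19.0
position: [0.4485, -0.1911, 0.0385]
ee_rot: [0.001, 1.0, -0.0, -0.0]
ft_force: [0.6, -0.0, 0.1]
grip_width: 1.003
grasp_force: 0.0
```

Request:
carry_out --motion '[{"xyz": [0,0,0],"angular": [0,0,0]},{"xyz": [0,0,0],"angular": [0,0,0]},{"xyz": [0,0,0],"angular": [0,0,0]},{"xyz": [0,0,0],"angular": [0,0,0]},{"xyz": [0,0,0],"angular": [0,0,0]},{"xyz": [0,0,0],"angular": [0,0,0]},{"xyz": [0,0,-0.02],"angular": [0,0,0]},{"xyz": [0,0,-0.05],"angular": [0,0,0]},{"xyz": [0,0,-0.09],"angular": [0,0,0]},{"xyz": [0,0,-0.13],"angular": [0,0,0]},{"xyz": [0,0,-0.13],"angular": [0,0,0]}]' --hand 0

```text
clock: 20.1
position: [0.4511, -0.1909, 0.1734]
ee_rot: [0.0, 1.0, -0.0, 0.004]
ft_force: [-0.1, -0.4, -1.3]
grip_width: 0.598
grasp_force: 26.8
```

Request:
carry_out --motion '[{"xyz": [-0.006,0.045,0],"angular": [0,0,0]},{"xyz": [-0.012,0.09,0],"angular": [0,0,0]},{"xyz": [-0.018,0.136,0],"angular": [0,0,0]},{"xyz": [-0.024,0.181,0],"angular": [0,0,0]},{"xyz": [-0.03,0.226,0],"angular": [0,0,0]},{"xyz": [-0.036,0.272,0],"angular": [0,0,0]},{"xyz": [-0.042,0.317,0],"angular": [0,0,0]},{"xyz": [-0.048,0.362,0],"angular": [0,0,0]},{"xyz": [-0.054,0.407,0],"angular": [0,0,0]},{"xyz": [-0.06,0.453,0],"angular": [0,0,0]},{"xyz": [-0.067,0.498,0],"angular": [0,0,0]},{"xyz": [-0.073,0.543,0],"angular": [0,0,0]}]'

```text
clock: 21.3
position: [0.5212, 0.355, 0.1679]
ee_rot: [-0.0, 1.0, 0.0, -0.0]
ft_force: [0.7, 0.1, -1.0]
grip_width: 0.604
grasp_force: 26.8
```

Request:
carry_out --motion '[{"xyz": [0,0,0],"angular": [0,0,0]},{"xyz": [0,0,0],"angular": [0,0,0]},{"xyz": [0,0,0.03],"angular": [0,0,0]},{"xyz": [0,0,0.06],"angular": [0,0,0]},{"xyz": [0,0,0.07],"angular": [0,0,0]},{"xyz": [0,0,0.07],"angular": [0,0,0]}]'

```text
clock: 21.9
position: [0.5209, 0.3516, 0.0972]
ee_rot: [0.001, 1.0, -0.001, -0.001]
ft_force: [-0.2, 0.0, -0.3]
grip_width: 0.597
grasp_force: 26.8
```

Request:
carry_out --motion '[{"xyz": [0,0,0.02],"angular": [0,0,0]},{"xyz": [0,0,0.035],"angular": [0,0,0]},{"xyz": [0,0,0.045],"angular": [0,0,0]},{"xyz": [0,0,0.052],"angular": [0,0,0]},{"xyz": [0,0,0.053],"angular": [0,0,0]},{"xyz": [0,0,0.053],"angular": [0,0,0]}]'

```text
clock: 22.5
position: [0.5216, 0.3532, 0.0456]
ee_rot: [-0.0, 1.0, 0.0, 0.0]
ft_force: [0.2, -0.2, -1.7]
grip_width: 0.596
grasp_force: 26.8
```

Request:
carry_out --motion '[{"xyz": [0,0,0],"angular": [0,0,0]},{"xyz": [0,0,0],"angular": [0,0,0]},{"xyz": [0,0,0],"angular": [0,0,0]},{"xyz": [0,0,0],"angular": [0,0,0]},{"xyz": [0,0,0],"angular": [0,0,0]},{"xyz": [0,0,-0.02],"angular": [0,0,0]},{"xyz": [0,0,-0.06],"angular": [0,0,0]},{"xyz": [0,0,-0.1],"angular": [0,0,0]},{"xyz": [0,0,-0.14],"angular": [0,0,0]},{"xyz": [0,0,-0.18],"angular": [0,0,0]}]' --hand 0.95

```text
clock: 23.5
position: [0.5212, 0.353, 0.2271]
ee_rot: [-0.0, 1.0, 0.0, 0.0]
ft_force: [-0.1, 1.0, 0.1]
grip_width: 0.95
grasp_force: 0.0
```

Run:
```python
from h import *
o=get_obs();print(o['position'],o['joint_pos'].round(2));print('top');c=snap('top','t7');tags(c);snap('scene','s7');snap('wrist','w7')
i=[cv2.imread(f'pics/{f}.png') for f in('t7','s7')]
cv2.imwrite('pics/ts7.png',cv2.resize(np.hstack(i),None,fx=.78,fy=.78,interpolation=cv2.INTER_AREA))
```

```text
[0.52119954 0.35297242 0.22712082] [-0.92  0.35  0.33  1.47 -0.11  1.34  0.99]
top
red 104 [ 5 30] [117.8 132.1] [0.61   0.3923]
red 381 [10 92] [152.2 166.1] [0.516  0.2936]
red 145 [14 13] [131.4 133. ] [0.6078 0.3538]
red 110 [14 10] [129.8 165.4] [0.5173 0.3564]
red 132 [ 6 42] [114.5 182.9] [0.4678 0.3982]
green 311 [10 91] [401.9 168.3] [ 0.5179 -0.3983]
green 403 [10 91] [364.3 168.3] [ 0.5166 -0.2945]
green 145 [14 14] [385.2 137.6] [ 0.6024 -0.3518]
green 145 [14 13] [386.6 168.2] [ 0.5176 -0.3561]
```

View pics/ts7.png

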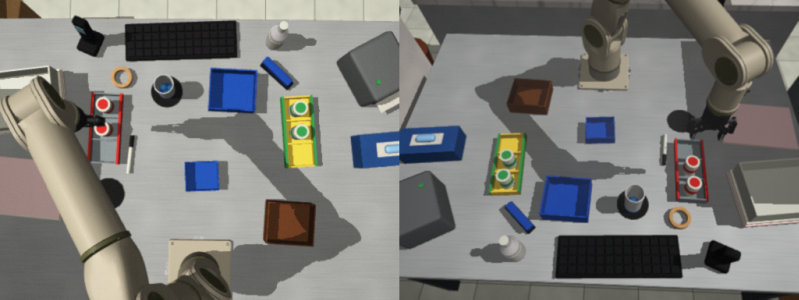

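```bash
cat > kin.py <<'E'
import numpy as np, itertools
from scipy.spatial.transform import Rotation as R
from scipy.optimize import least_squares
def fk(q,P,s):
    yaw,h,L1,a,L2,a2,b,L3,o7,b5=P
    z=np.array
    def Ry(t):return R.from_euler('y',t)
    def Rz(t):return R.from_euler('z',t)
    T=Rz(s[0]*q[0]+yaw);p=z([0,0,h])
    T=T*Ry(q[1])*Rz(s[1]*q[2]);p=p+T.apply([a,0,L1])
    T=T*Ry(q[3]);p=p+T.apply([a2,0,L2])
    T=T*Rz(s[2]*q[4])*Ry(q[5]);p=p+T.apply([b,0,L3])
    T=T*Rz(s[3]*q[6]+o7); return p,T
Q=[[-1.32664444,0.33285424,-0.06472566,1.46094596,0.02162235,1.34989522,-0.08854064],[-.75,.6,.24,1.39,-.15,1.17,1.08],[.06,.65,.6,1.41,-.38,1.19,2.27],[-.37,.07,.71,1.94,-.06,1.14,1.94],[-.92,.35,.33,1.47,-.11,1.34,.99]]
X=[[.16465,.60253,.2305],[.61002,.35096,.09982],[.606,-.3515,.0995],[.4485,-.188,.1604],[.5212,.353,.2271]]
O=[R.from_quat([.132976,.991119,-.0007,0])]+[R.from_quat([0,1,0,0])]*4
LO=np.array([-2.6,-.5,-1.47,.16,-1.27,.06,-2.6]);HI=np.array([2.6,2.12,1.34,2.42,4.41,2.06,2.6])
def fit():
    best=None
    for s in itertools.product((1,-1),repeat=4):
      for y0,o0 in itertools.product((0,np.pi),(0,np.pi/2,np.pi,-np.pi/2)):
        def f(P):
            r=[1e-2*(P[3]),1e-2*P[5],1e-2*P[6]]
            for q,x,o in zip(Q,X,O):
                p,T=fk(q,P,s);r+=list(p-x)+list(.3*(T.inv()*o).as_rotvec())
            return r
        S=least_squares(f,[y0,.3,.35,0,.35,0,0,.25,o0,0])
        if best is None or S.cost<best[0]: best=(S.cost,S.x,s)
    return best
if __name__=='__main__':
    b=fit();print(b[0],b[1].round(3),b[2]);np.save('kin.npy',np.r_[b[1],b[2]])
    for q,x in zip(Q,X):print((fk(q,b[1],b[2])[0]-x).round(4))
E
python3 kin.py
```

```text
4.1710287435820166e-05 [-0.072 -0.29   0.426 -0.011  0.469 -0.047 -0.03  -0.174  1.5    0.   ] (-1, -1, -1, -1)
[0.0002 0.0015 0.0018]
[ 0.0038 -0.0019  0.0011]
[-0.0015  0.0003 -0.0015]
[ 0.0017  0.0032 -0.0002]
[-0.0034 -0.0004 -0.0012]
```

Request:
carry_out --motion '[{"xyz": [-0.008,-0.04,-0.015],"angular": [0,-6,0]},{"xyz": [-0.016,-0.08,-0.03],"angular": [0,-12,0]},{"xyz": [-0.024,-0.12,-0.045],"angular": [0,-18,0]},{"xyz": [-0.03,-0.16,-0.055],"angular": [0,-24,0]},{"xyz": [-0.035,-0.2,-0.055],"angular": [0,-30,0]},{"xyz": [-0.038,-0.223,-0.055],"angular": [0,-35,0]},{"xyz": [-0.038,-0.223,-0.055],"angular": [0,-35,0]},{"xyz": [-0.038,-0.223,-0.055],"angular": [0,-35,0]}]' --hand 1

```text
clock: 24.45
position: [0.5588, 0.13, 0.2796]
ee_rot: [-0.0, 0.954, 0.0, 0.3]
ft_force: [0.3, 0.1, -0.5]
grip_width: 0.999
grasp_force: 0.0
```

Run:
```python
from h import *
import kin
o=get_obs();print(o['position'],o['ee_rot'].round(4),o['joint_pos'].round(3))
kin.Q.append(o['joint_pos']);kin.X.append(o['position']);kin.O.append(R.from_quat(o['ee_rot']))
b=kin.fit();print(b[0],b[1].round(3),b[2]);np.save('kin.npy',np.r_[b[1],b[2]])
for q,x in zip(kin.Q,kin.X):print((kin.fk(q,b[1],b[2])[0]-x).round(4))
P,s=b[1],b[2]
def ik(p,T,q0):
    f=lambda q:np.r_[kin.fk(q,P,s)[0]-p,.3*(kin.fk(q,P,s)[1].inv()*T).as_rotvec(),1e-4*(q-q0)]
    best=None
    rng=np.random.default_rng(0)
    for k in range(8):
        S=least_squares(f,np.clip(q0+(k>0)*rng.normal(0,.5,7),kin.LO+.01,kin.HI-.01),bounds=(kin.LO,kin.HI))
        if best is None or S.cost<best.cost:best=S
    return best
from scipy.optimize import least_squares
q0=o['joint_pos']
for az in(0,-40,40,80,-80):
  for al in(20,30,40,50):
    d=R.from_euler('z',az,degrees=True)
    T=d*R.from_quat([0,1,0,0])*R.from_euler('y',-(90-al),degrees=True)
    p=np.array([.668,.131,.088])+.019*T.as_matrix()[:,2]
    S=ik(p,T,q0);print(az,al,'%.5f'%S.cost,S.x.round(2))
```

```text
[0.5587809  0.13003363 0.27957627] [-0.000e+00  9.539e-01  2.000e-04  3.000e-01] [-0.888 -0.244  0.369  2.07   0.517  0.812  0.799]
0.00015696457842052144 [-0.072  0.254  0.431 -0.013  0.496 -0.036 -0.006  0.357  1.502  0.   ] (-1, -1, -1, -1)
[-0.0002  0.001   0.004 ]
[ 0.0012 -0.0018 -0.0009]
[ 0.0002 -0.001  -0.0028]
[ 0.0032  0.0077 -0.0029]
[-0.0017 -0.0027  0.0008]
[-0.0006  0.0011  0.0018]
0 20 0.00000 [-0.33  0.4  -0.09  2.35  2.7   0.88 -1.43]
0 30 0.00000 [-0.23  0.31 -0.18  2.3   2.55  0.58 -1.25]
0 40 0.00000 [-0.23  0.26 -0.15  2.22  2.19  0.31 -0.88]
0 50 0.00000 [-0.8   0.28  0.49  2.12  0.53  0.11  0.7 ]
-40 20 0.00000 [-1.25  0.74  0.61  1.95  1.28  0.85 -0.98]
-40 30 0.00000 [-1.3   0.68  0.74  1.94  1.04  0.68 -0.71]
-40 40 0.00000 [-1.23  0.6   0.73  1.91  0.81  0.63 -0.41]
-40 50 0.00000 [-1.06  0.51  0.61  1.86  0.61  0.65 -0.13]
40 20 0.00000 [ 1.29  1.54 -1.42  2.21  2.24  0.26  0.86]
40 30 0.00000 [ 1.19  1.15 -1.38  2.18  1.99  0.18  0.77]
40 40 0.00000 [ 1.06  0.79 -1.26  2.13  0.83  0.11  1.64]
40 50 0.00000 [ 0.92  0.64 -1.18  2.04  0.45  0.28  1.88]
80 20 0.00193 [ 1.1   1.51 -1.47  1.81  0.55  0.72  2.6 ]
80 30 0.00055 [ 1.04  1.4  -1.47  1.75  0.55  0.82  2.6 ]
80 40 0.00001 [ 1.    1.33 -1.47  1.7   0.58  0.91  2.6 ]
80 50 0.00000 [ 0.91  1.11 -1.35  1.68  0.49  0.91  2.6 ]
-80 20 0.00000 [-1.09  1.11  0.68  1.3   0.52  1.41 -0.63]
-80 30 0.00000 [-1.05  1.    0.65  1.34  0.46  1.34 -0.58]
-80 40 0.00000 [-1.    0.89  0.61  1.38  0.38  1.27 -0.52]
-80 50 0.00000 [-0.94  0.8   0.57  1.42  0.3   1.21 -0.44]
```

```bash
cat > plan.py <<'E'
from h import *
import kin
from scipy.optimize import least_squares
K=np.load('kin.npy');P,s=K[:10],K[10:]
def ik(p,T,q0):
    f=lambda q:np.r_[kin.fk(q,P,s)[0]-p,.3*(kin.fk(q,P,s)[1].inv()*T).as_rotvec(),1e-3*(q-q0)]
    return least_squares(f,np.clip(q0,kin.LO+.01,kin.HI-.01),bounds=(kin.LO,kin.HI))
B=R.from_quat([0,1,0,0])
def TT(az,al,roll=0): return R.from_euler('z',az,degrees=True)*B*R.from_euler('y',-(90-al),degrees=True)*R.from_euler('z',roll,degrees=True)
def rel(p0,T0,p1,T1): return T0.inv().apply(np.array(p1)-p0).round(3),(T0.inv()*T1).as_rotvec(degrees=True).round(1)
E
python3 - <<'E'
from plan import *
q=get_obs()['joint_pos']; G=np.array([.668,.131,.088])
T=TT(-90,30);c=T.inv().apply([0,0,1]);z=T.as_matrix()[:,2]
cur=(np.array([.5597,.130,.280]),B*R.from_euler('y',-35,degrees=True))
seq=[('high',np.array([.64,.26,.26]),T),('pre',G+(.019-.12)*z,T),('grasp',G+.019*z,T),('lift',G+.019*z+[0,0,.12],T)]
g=G+.019*z
for al,ro in((30,0),(20,-40),(10,-80),(10,-100),(10,-115),(10,-130)):
    T2=TT(-90,al,ro);z2=T2.as_matrix()[:,2];m=np.array([.62,-.105,.155]);ax=T2.apply(c)
    seq.append((f'pour{al},{ro}',m-.03*T2.apply(c)*(ro<-30)+.019*z2+[0,0,.06*(ro>-90)],T2));print(al,ro,'axis',ax.round(2),'elev',np.degrees(np.arcsin(ax[2])).round(0))
for n,p,t in seq:
    S=ik(p,t,q);q=S.x;d,a=rel(*cur,p,t);print(n,p.round(3),'%.5f'%np.linalg.norm(kin.fk(q,P,s)[0]-p),q.round(2),'rel',d,a);cur=(p,t)
E
```

```text
30 0 axis [ 0. -0.  1.] elev 90.0
20 -40 axis [0.56 0.24 0.79] elev 53.0
10 -80 axis [0.85 0.47 0.23] elev 14.0
10 -100 axis [ 0.85  0.52 -0.06] elev -4.0
10 -115 axis [ 0.78  0.56 -0.27] elev -16.0
10 -130 axis [ 0.66  0.59 -0.46] elev -27.0
high [0.64 0.26 0.26] 0.00001 [-1.01  1.06  0.62  0.75  0.4   1.95 -0.47] rel [-0.054  0.13   0.062] [ 66.8 -19.6  61.2]
pre [0.668 0.218 0.138] 0.00000 [-0.97  1.14  0.59  0.88  0.37  1.76 -0.57] rel [0.084 0.028 0.097] [0. 0. 0.]
grasp [0.668 0.115 0.078] 0.00000 [-0.96  1.07  0.61  1.17  0.39  1.52 -0.61] rel [-0.   -0.    0.12] [0. 0. 0.]
lift [0.668 0.115 0.198] 0.00000 [-0.97  0.95  0.65  1.13  0.44  1.63 -0.5 ] rel [-0.104  0.    -0.06 ] [0. 0. 0.]
pour30,0 [ 0.62  -0.121  0.206] 0.00000 [-0.93  0.67  0.78  1.62  0.61  1.27 -0.48] rel [-0.124 -0.048  0.201] [0. 0. 0.]
pour20,-40 [ 0.603 -0.13   0.185] 0.00000 [-0.9   0.73  0.68  1.68  0.77  1.31  0.03] rel [ 0.014 -0.017  0.018] [  3.5  -9.6 -39.9]
pour10,-80 [ 0.594 -0.138  0.205] 0.00000 [-0.88  0.76  0.62  1.71  0.92  1.42  0.62] rel [-0.011 -0.021  0.   ] [  8.8  -5.1 -39.9]
pour10,-100 [ 0.594 -0.139  0.154] 0.00000 [-0.82  0.83  0.54  1.7   0.92  1.4   0.89] rel [0.009 0.049 0.01 ] [ -0.   0. -20.]
pour10,-115 [ 0.596 -0.14   0.16 ] 0.00000 [-0.79  0.81  0.5   1.7   0.95  1.42  1.15] rel [-0.001 -0.007 -0.   ] [ -0.   0. -15.]
pour10,-130 [ 0.6   -0.141  0.166] 0.00000 [-0.76  0.79  0.47  1.69  0.97  1.44  1.41] rel [-0.001 -0.007  0.   ] [  0.   0. -15.]
```

Run:
```python
from h import *
t,s=load('top0'),load('scene0')
for a,b in(((97,128),(662,415)),((108,240),(655,318)),((128,243),(634,333)),((120,135),(664,432))): print(tri((t,a[0]/1.5,a[1]/1.5),(s,b[0]/1.5,b[1]/1.5)))
```

```text
(array([0.7316, 0.5129, 0.1018]), [0.0181, 0.0181])
(array([0.5308, 0.5237, 0.0739]), [0.0045, 0.0045])
(array([0.5312, 0.5085, 0.0079]), [0.0012, 0.0012])
(array([0.74  , 0.5227, 0.0251]), [0.0011, 0.0011])
```

Request:
carry_out --motion '[{"xyz": [-0.005,0.012,0.006],"angular": [6.1,-1.8,5.6]},{"xyz": [-0.01,0.024,0.011],"angular": [12.1,-3.6,11.1]},{"xyz": [-0.015,0.035,0.017],"angular": [18.2,-5.3,16.7]},{"xyz": [-0.02,0.047,0.023],"angular": [24.3,-7.1,22.3]},{"xyz": [-0.025,0.059,0.028],"angular": [30.4,-8.9,27.8]},{"xyz": [-0.029,0.071,0.034],"angular": [36.4,-10.7,33.4]},{"xyz": [-0.034,0.083,0.039],"angular": [42.5,-12.5,38.9]},{"xyz": [-0.039,0.095,0.045],"angular": [48.6,-14.3,44.5]},{"xyz": [-0.044,0.106,0.051],"angular": [54.7,-16,50.1]},{"xyz": [-0.049,0.118,0.056],"angular": [60.7,-17.8,55.6]},{"xyz": [-0.054,0.13,0.062],"angular": [66.8,-19.6,61.2]},{"xyz": [-0.054,0.13,0.062],"angular": [66.8,-19.6,61.2]}]'

```text
clock: 25.65
position: [0.6397, 0.263, 0.2518]
ee_rot: [0.61, 0.612, -0.358, 0.353]
ft_force: [-0.1, -0.5, -2.2]
grip_width: 0.996
grasp_force: 0.0
```

Request:
carry_out --motion '[{"xyz": [0,0,0],"angular": [0,0,0]},{"xyz": [0,0,0],"angular": [0,0,0]}]'

```text
clock: 25.85
position: [0.639, 0.2606, 0.2609]
ee_rot: [0.612, 0.613, -0.353, 0.353]
ft_force: [0.2, -0.1, 1.0]
grip_width: 0.997
grasp_force: 0.0
```

Run:
```python
from plan import *
o=get_obs();print(o['position'],o['joint_pos'].round(2));T=R.from_quat(o['ee_rot']);print(T.as_matrix().round(3))
G=np.array([.668,.131,.088]);T1=TT(-90,30);z=T1.as_matrix()[:,2]
print(rel(o['position'],T,G-.101*z,T1))
snap('wrist','w8');up('w8',1)
```

```text
[0.63899526 0.26060641 0.26086371] [-0.91  0.96  0.33  0.82  0.59  2.02 -0.53]
[[-0.001  1.     0.002]
 [ 0.501  0.002 -0.865]
 [-0.865 -0.    -0.501]]
(array([0.085, 0.029, 0.098]), array([ 0.1, -0.1,  0.1]))
```

View pics/w8_u.png

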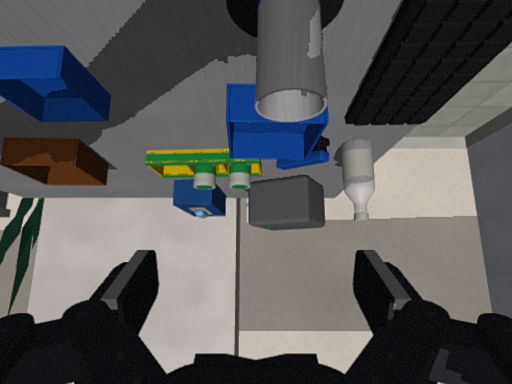

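Run:
```python
from h import *
c=load('w8');t=load('top0');w1=load('w1')
print(onz(c,291.5,103,.118), [onz(c,u,v,.118) for u,v in((257,105),(327,105))])
print('axis left/right edges at z~.06',[onz(c,u,45,.06) for u in(258,326)])
```

```text
[0.6727 0.1391 0.118 ] [array([0.6409, 0.1352, 0.118 ]), array([0.7062, 0.1353, 0.118 ])]
axis left/right edges at z~.06 [array([0.6418, 0.1427, 0.06  ]), array([0.7063, 0.1428, 0.06  ])]
```

Request:
carry_out --motion '[{"xyz": [0.02,0.008,0.023],"angular": [0,0,0]},{"xyz": [0.04,0.016,0.046],"angular": [0,0,0]},{"xyz": [0.06,0.024,0.07],"angular": [0,0,0]},{"xyz": [0.075,0.03,0.09],"angular": [0,0,0]},{"xyz": [0.084,0.031,0.097],"angular": [0,0,0]},{"xyz": [0.084,0.031,0.097],"angular": [0,0,0]},{"xyz": [0.084,0.031,0.097],"angular": [0,0,0]},{"xyz": [0.084,0.031,0.097],"angular": [0,0,0]}]'

```text
clock: 26.7
position: [0.6703, 0.2194, 0.1412]
ee_rot: [0.613, 0.613, -0.352, 0.354]
ft_force: [-0.3, 0.4, 1.0]
grip_width: 0.999
grasp_force: 0.0
```

Run:
```python
from h import *
o=get_obs();print(o['position'],o['joint_pos'].round(2),R.from_quat(o['ee_rot']).as_matrix().round(3).tolist());snap('wrist','w9');up('w9',1)
```

```text
[0.67031988 0.21940646 0.14122916] [-0.85  1.05  0.31  0.91  0.56  1.85 -0.63] [[0.001, 1.0, 0.002], [0.502, 0.001, -0.865], [-0.865, 0.002, -0.502]]
```

View pics/w9_u.png

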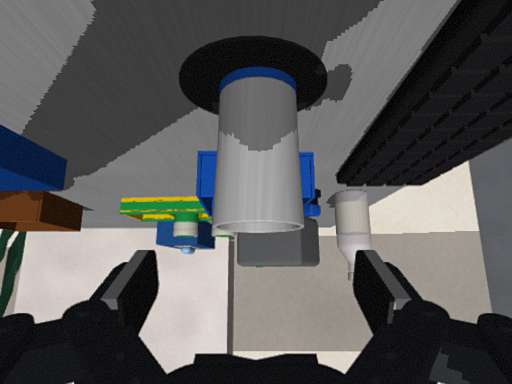

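Request:
carry_out --motion '[{"xyz": [0,0,0.025],"angular": [0,0,0]},{"xyz": [0,0,0.05],"angular": [0,0,0]},{"xyz": [0,0,0.075],"angular": [0,0,0]},{"xyz": [0,0,0.1],"angular": [0,0,0]},{"xyz": [0,0,0.115],"angular": [0,0,0]},{"xyz": [0,0,0.12],"angular": [0,0,0]},{"xyz": [0,0,0.12],"angular": [0,0,0]},{"xyz": [0,0,0.12],"angular": [0,0,0]}]'

```text
clock: 27.55
position: [0.6705, 0.1158, 0.0798]
ee_rot: [0.612, 0.613, -0.353, 0.354]
ft_force: [-0.3, 0.3, 1.0]
grip_width: 1.001
grasp_force: 0.0
```

Run:
```python
from h import *
o=get_obs();print(o['position'],o['ft_force']);snap('wrist','w10');snap('scene','s10')
i=[cv2.imread(f'pics/{f}.png') for f in('w10','s10')]; i[1]=cv2.resize(i[1][170:330,230:443],(512,384))
cv2.imwrite('pics/ws10.png',cv2.resize(np.hstack(i),None,fx=.78,fy=.78,interpolation=cv2.INTER_AREA))
```

```text
[0.67045879 0.11578043 0.07975824] [-0.28595302  0.32332825  1.04759762]
```

View pics/ws10.png

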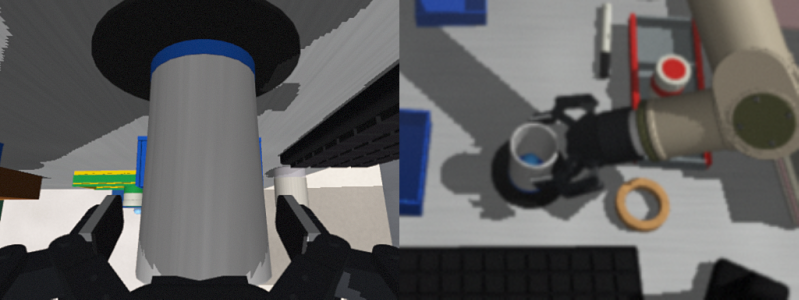

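Request:
carry_out --motion '[{"xyz": [0,0,0],"angular": [0,0,0]},{"xyz": [0,0,0],"angular": [0,0,0]},{"xyz": [0,0,0],"angular": [0,0,0]},{"xyz": [0,0,0],"angular": [0,0,0]},{"xyz": [0,0,0],"angular": [0,0,0]},{"xyz": [0,0,0],"angular": [0,0,0]},{"xyz": [0,0,0],"angular": [0,0,0]}]' --hand 0 --grip_force 55

```text
clock: 28.35
position: [0.6706, 0.1144, 0.0798]
ee_rot: [0.612, 0.612, -0.353, 0.354]
ft_force: [2.8, 0.6, 6.2]
grip_width: 0.763
grasp_force: 60.9
```

Request:
carry_out --motion '[{"xyz": [-0.009,0,-0.005],"angular": [0,0,0]},{"xyz": [-0.026,0,-0.015],"angular": [0,0,0]},{"xyz": [-0.052,0,-0.03],"angular": [0,0,0]},{"xyz": [-0.078,0,-0.045],"angular": [0,0,0]},{"xyz": [-0.104,0,-0.06],"angular": [0,0,0]},{"xyz": [-0.104,0,-0.06],"angular": [0,0,0]},{"xyz": [-0.104,0,-0.06],"angular": [0,0,0]}]'

```text
clock: 29.05
position: [0.6701, 0.1143, 0.2004]
ee_rot: [0.613, 0.612, -0.353, 0.353]
ft_force: [-0.5, 0.1, -2.2]
grip_width: 0.769
grasp_force: 60.8
```

Run:
```python
from plan import *
o=get_obs();print(o['position'],R.from_quat(o['ee_rot']).as_matrix().round(3).tolist(),o['joint_pos'].round(2),o['ft_force'])
T=TT(-90,30);c=T.inv().apply([0,0,1]);cur=(np.array([.671,.115,.198]),T);q=o['joint_pos'];off=.019
for al,ro,zz in((30,0,.22),(20,-40,.21),(10,-80,.19),(10,-100,.16),(10,-110,.155),(10,-120,.155),(10,-130,.155)):
    T2=TT(-90,al,ro);z2=T2.as_matrix()[:,2];ax=T2.apply(c)
    p=np.array([.625,-.13,zz])-.03*ax*(ro<0)+off*z2
    S=ik(p,T2,q);q=S.x;d,a=rel(*cur,p,T2);print(al,ro,p.round(3),'%.4f'%np.linalg.norm(kin.fk(q,P,s)[0]-p),q.round(2),'rel',d,a,'el',np.degrees(np.arcsin(ax[2])).round(0));cur=(p,T2)
```

```text
[0.67009132 0.11425526 0.20037251] [[0.001, 1.0, 0.0], [0.502, -0.0, -0.865], [-0.865, 0.001, -0.502]] [-0.8   0.86  0.35  1.15  0.62  1.74 -0.57] [-0.46869278  0.13322662 -2.16651699]
30 0 [ 0.625 -0.146  0.21 ] 0.0000 [-0.67  0.57  0.46  1.62  0.81  1.34 -0.58] rel [-0.142 -0.046  0.22 ] [0. 0. 0.] el 90.0
20 -40 [ 0.608 -0.155  0.18 ] 0.0000 [-0.66  0.65  0.4   1.69  0.95  1.39 -0.06] rel [ 0.022 -0.017  0.023] [  3.5  -9.6 -39.9] el 53.0
10 -80 [ 0.599 -0.163  0.18 ] 0.0000 [-0.65  0.73  0.35  1.71  1.07  1.48  0.52] rel [ 0.004 -0.008  0.007] [  8.8  -5.1 -39.9] el 14.0
10 -100 [ 0.599 -0.164  0.159] 0.0000 [-0.61  0.76  0.31  1.71  1.08  1.48  0.83] rel [0.004 0.02  0.005] [ -0.   0. -20.] el -4.0
10 -110 [ 0.601 -0.165  0.158] 0.0000 [-0.6   0.76  0.29  1.71  1.09  1.49  1.  ] rel [-0.001  0.     0.001] [  0.   0. -10.] el -12.0
10 -120 [ 0.602 -0.166  0.162] 0.0000 [-0.58  0.75  0.27  1.71  1.1   1.5   1.18] rel [-0.    -0.005 -0.   ] [  0.  -0. -10.] el -20.0
10 -130 [ 0.605 -0.166  0.166] 0.0000 [-0.56  0.75  0.26  1.7   1.11  1.51  1.35] rel [-0.    -0.005 -0.   ] [  0.   0. -10.] el -27.0
```

Request:
carry_out --motion '[{"xyz": [-0.01,-0.003,0.015],"angular": [0,0,0]},{"xyz": [-0.027,-0.009,0.042],"angular": [0,0,0]},{"xyz": [-0.046,-0.015,0.072],"angular": [0,0,0]},{"xyz": [-0.066,-0.021,0.102],"angular": [0,0,0]},{"xyz": [-0.085,-0.028,0.132],"angular": [0,0,0]},{"xyz": [-0.105,-0.034,0.162],"angular": [0,0,0]},{"xyz": [-0.122,-0.04,0.19],"angular": [0,0,0]},{"xyz": [-0.135,-0.044,0.209],"angular": [0,0,0]},{"xyz": [-0.142,-0.046,0.22],"angular": [0,0,0]},{"xyz": [-0.142,-0.046,0.22],"angular": [0,0,0]},{"xyz": [-0.142,-0.046,0.22],"angular": [0,0,0]}]'

```text
clock: 30.15
position: [0.6247, -0.1456, 0.2118]
ee_rot: [0.612, 0.613, -0.353, 0.353]
ft_force: [0.1, 0.9, -1.5]
grip_width: 0.769
grasp_force: 60.8
```

Request:
carry_out --motion '[{"xyz": [0.004,-0.003,0.004],"angular": [0.6,-1.6,-6.6]},{"xyz": [0.007,-0.006,0.008],"angular": [1.2,-3.2,-13.3]},{"xyz": [0.011,-0.009,0.012],"angular": [1.8,-4.8,-20]},{"xyz": [0.015,-0.011,0.015],"angular": [2.3,-6.4,-26.6]},{"xyz": [0.018,-0.014,0.019],"angular": [2.9,-8,-33.3]},{"xyz": [0.022,-0.017,0.023],"angular": [3.5,-9.6,-39.9]},{"xyz": [0.022,-0.017,0.023],"angular": [3.5,-9.6,-39.9]}]'

```text
clock: 30.85
position: [0.6072, -0.1538, 0.1796]
ee_rot: [0.343, 0.744, -0.52, 0.242]
ft_force: [0.1, 0.1, -2.9]
grip_width: 0.765
grasp_force: 60.9
```

Request:
carry_out --motion '[{"xyz": [0.001,-0.001,0.001],"angular": [1.5,-0.9,-6.6]},{"xyz": [0.001,-0.003,0.002],"angular": [2.9,-1.7,-13.3]},{"xyz": [0.002,-0.004,0.004],"angular": [4.4,-2.5,-20]},{"xyz": [0.003,-0.005,0.005],"angular": [5.9,-3.4,-26.6]},{"xyz": [0.003,-0.007,0.006],"angular": [7.3,-4.3,-33.3]},{"xyz": [0.004,-0.008,0.007],"angular": [8.8,-5.1,-39.9]},{"xyz": [0.004,-0.008,0.007],"angular": [8.8,-5.1,-39.9]}]'

```text
clock: 31.55
position: [0.5989, -0.1621, 0.1805]
ee_rot: [0.066, 0.764, -0.64, 0.057]
ft_force: [0.4, 0.9, -1.6]
grip_width: 0.769
grasp_force: 61.1
```

Run:
```python
from plan import *
o=get_obs();T=R.from_quat(o['ee_rot']);print(o['position'],rel(o['position'],T,[.599,-.163,.18],TT(-90,10,-80)),o['joint_pos'].round(2))
snap('top','t11');snap('scene','s11')
i=[cv2.imread('pics/t11.png')[60:210,200:400],cv2.imread('pics/s11.png')[160:310,150:350]]
cv2.imwrite('pics/ts11.png',cv2.resize(np.hstack(i),None,fx=2,fy=2,interpolation=cv2.INTER_CUBIC))
```

```text
[ 0.59886934 -0.16214716  0.1804947 ] (array([-0.   ,  0.   ,  0.001]), array([0.1, 0.1, 0. ])) [-0.62  0.73  0.33  1.71  1.04  1.53  0.57]
```

View pics/ts11.png

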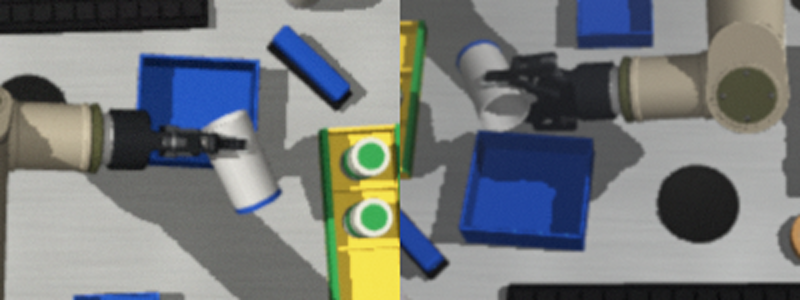

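Request:
carry_out --motion '[{"xyz": [0.001,0.005,0.001],"angular": [0,0,-5]},{"xyz": [0.002,0.01,0.003],"angular": [0,0,-10]},{"xyz": [0.003,0.015,0.004],"angular": [0,0,-15]},{"xyz": [0.004,0.02,0.005],"angular": [0,0,-20]},{"xyz": [0.004,0.02,0.005],"angular": [0,0,-23]},{"xyz": [0.004,0.02,0.005],"angular": [0,0,-26]},{"xyz": [0.004,0.02,0.005],"angular": [0,0,-29]},{"xyz": [0.004,0.02,0.005],"angular": [0,0,-32]},{"xyz": [0.004,0.02,0.005],"angular": [0,0,-35]},{"xyz": [0.004,0.02,0.005],"angular": [0,0,-38]},{"xyz": [0.004,0.02,0.005],"angular": [0,0,-41]},{"xyz": [0.004,0.02,0.005],"angular": [0,0,-44]}]'

```text
clock: 32.85
position: [0.5986, -0.1645, 0.1609]
ee_rot: [-0.223, 0.733, -0.614, -0.186]
ft_force: [-0.6, 0.3, -2.0]
grip_width: 0.77
grasp_force: 61.1
```

Request:
carry_out --motion '[{"xyz": [0,0,0],"angular": [0,0,-3]},{"xyz": [0,0,0],"angular": [0,0,-6]},{"xyz": [0,0,0],"angular": [0,0,-9]},{"xyz": [0,0,0],"angular": [0,0,-9]},{"xyz": [0,0,0],"angular": [0,0,-9]},{"xyz": [0,0,0],"angular": [0,0,-9]},{"xyz": [0,0,0],"angular": [0,0,-9]},{"xyz": [0,0,0],"angular": [0,0,-9]}]'

```text
clock: 33.65
position: [0.5981, -0.1649, 0.1603]
ee_rot: [-0.281, 0.713, -0.598, -0.235]
ft_force: [0.1, -0.1, -1.4]
grip_width: 0.769
grasp_force: 61.1
```

Run:
```python
from plan import *
o=get_obs();print(o['position'],o['joint_pos'].round(2),o['ft_force'])
snap('top','t12');snap('scene','s12')
i=[cv2.imread('pics/t12.png')[60:210,200:400],cv2.imread('pics/s12.png')[160:310,150:350]]
cv2.imwrite('pics/ts12.png',cv2.resize(np.hstack(i),None,fx=2,fy=2,interpolation=cv2.INTER_CUBIC))
```

```text
[ 0.59806473 -0.16486743  0.16034456] [-0.54  0.75  0.24  1.71  1.08  1.55  1.45] [ 0.11885297 -0.06375281 -1.43539281]
```

View pics/ts12.png

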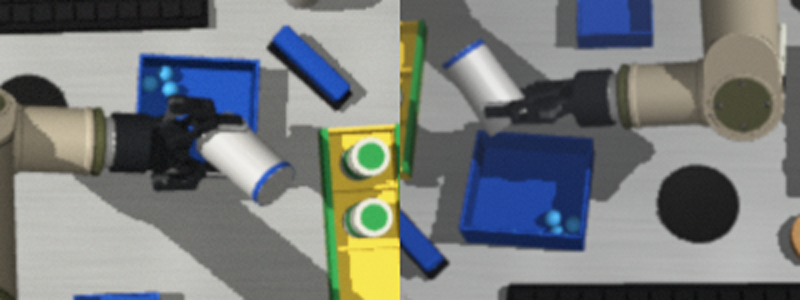

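Run:
```python
from plan import *
a=(np.array([.599,-.164,.159]),TT(-90,10,-133));b=(np.array([.610,-.155,.2]),TT(-90,10,-66));c=(np.array([.625,-.146,.22]),TT(-90,20,0));d=(np.array([.668,.115,.17]),TT(-90,30,0))
for x,y in((a,b),(b,c),(c,d)):print(rel(*x,*y))
```

```text
(array([ 0.018, -0.036, -0.016]), array([-0.,  0., 67.]))
(array([-0.021, -0.01 , -0.012]), array([-5.8,  8.9, 65.8]))
(array([ 0.136,  0.043, -0.228]), array([ 0., 10.,  0.]))
```

Request:
carry_out --motion '[{"xyz": [0.002,-0.005,-0.002],"angular": [0,0,8]},{"xyz": [0.005,-0.009,-0.004],"angular": [0,0,16]},{"xyz": [0.007,-0.013,-0.006],"angular": [0,0,24]},{"xyz": [0.009,-0.018,-0.008],"angular": [0,0,32]},{"xyz": [0.011,-0.022,-0.01],"angular": [0,0,40]},{"xyz": [0.013,-0.026,-0.012],"angular": [0,0,48]},{"xyz": [0.015,-0.031,-0.014],"angular": [0,0,56]},{"xyz": [0.018,-0.036,-0.016],"angular": [0,0,63]},{"xyz": [0.018,-0.036,-0.016],"angular": [0,0,67]}]'

```text
clock: 34.65
position: [0.6098, -0.1557, 0.2018]
ee_rot: [0.161, 0.749, -0.628, 0.136]
ft_force: [-0.6, -0.6, -1.1]
grip_width: 0.764
grasp_force: 61.1
```

Request:
carry_out --motion '[{"xyz": [-0.003,-0.001,-0.001],"angular": [-0.7,1.1,8]},{"xyz": [-0.005,-0.003,-0.003],"angular": [-1.4,2.2,16]},{"xyz": [-0.008,-0.004,-0.005],"angular": [-2.1,3.2,24]},{"xyz": [-0.01,-0.005,-0.006],"angular": [-2.8,4.3,32]},{"xyz": [-0.013,-0.006,-0.007],"angular": [-3.5,5.4,40]},{"xyz": [-0.015,-0.007,-0.009],"angular": [-4.2,6.5,48]},{"xyz": [-0.018,-0.009,-0.01],"angular": [-4.9,7.6,56]},{"xyz": [-0.021,-0.01,-0.012],"angular": [-5.8,8.9,65.8]},{"xyz": [-0.021,-0.01,-0.012],"angular": [-5.8,8.9,65.8]},{"xyz": [-0.021,-0.01,-0.012],"angular": [-5.8,8.9,65.8]}]'

```text
clock: 35.65
position: [0.6243, -0.1471, 0.2206]
ee_rot: [0.578, 0.581, -0.406, 0.405]
ft_force: [-0.7, 0.3, -2.2]
grip_width: 0.764
grasp_force: 61.0
```

Request:
carry_out --motion '[{"xyz": [0.015,0.005,-0.025],"angular": [0,1.5,0]},{"xyz": [0.04,0.013,-0.066],"angular": [0,3,0]},{"xyz": [0.064,0.02,-0.107],"angular": [0,5,0]},{"xyz": [0.088,0.028,-0.148],"angular": [0,7,0]},{"xyz": [0.112,0.036,-0.189],"angular": [0,9,0]},{"xyz": [0.13,0.041,-0.218],"angular": [0,10,0]},{"xyz": [0.136,0.043,-0.228],"angular": [0,10,0]},{"xyz": [0.136,0.043,-0.228],"angular": [0,10,0]},{"xyz": [0.136,0.043,-0.228],"angular": [0,10,0]},{"xyz": [0.136,0.043,-0.228],"angular": [0,10,0]}]'

```text
clock: 36.65
position: [0.6672, 0.1115, 0.1716]
ee_rot: [0.613, 0.612, -0.354, 0.353]
ft_force: [0.1, -0.1, -2.1]
grip_width: 0.764
grasp_force: 61.1
```

Run:
```python
from plan import *
o=get_obs();T=R.from_quat(o['ee_rot']);print(o['position'],o['joint_pos'].round(2),o['ft_force'],T.as_matrix().round(3).tolist())
g=(np.array([.668,.115,.17]),TT(-90,30));print(rel(*g,[.668,.115,.081],TT(-90,30)))
snap('scene','s13');snap('wrist','w13')
i=[cv2.imread('pics/w13.png'),cv2.resize(cv2.imread('pics/s13.png')[170:330,200:413],(512,384))]
cv2.imwrite('pics/ws13.png',cv2.resize(np.hstack(i),None,fx=.78,fy=.78,interpolation=cv2.INTER_AREA))
```

```text
[0.66723198 0.11146819 0.1716233 ] [-0.79  0.88  0.33  1.17  0.62  1.71 -0.61] [ 0.14899979 -0.05883511 -2.06293123] [[-0.0, 1.0, -0.002], [0.5, -0.001, -0.866], [-0.866, -0.001, -0.5]]
(array([0.077, 0.   , 0.045]), array([0., 0., 0.]))
```

View pics/ws13.png

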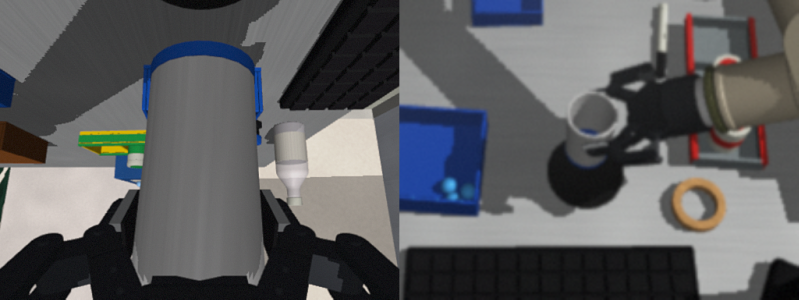

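Request:
carry_out --motion '[{"xyz": [0.022,0,0.0125],"angular": [0,0,0]},{"xyz": [0.043,0,0.025],"angular": [0,0,0]},{"xyz": [0.06,0,0.035],"angular": [0,0,0]},{"xyz": [0.07,0,0.041],"angular": [0,0,0]},{"xyz": [0.076,0,0.0445],"angular": [0,0,0]},{"xyz": [0.079,0,0.046],"angular": [0,0,0]},{"xyz": [0.079,0,0.046],"angular": [0,0,0]},{"xyz": [0.079,0,0.046],"angular": [0,0,0]},{"xyz": [0.079,0,0.046],"angular": [0,0,0]}]'

```text
clock: 37.65
position: [0.6676, 0.1138, 0.0802]
ee_rot: [0.613, 0.613, -0.353, 0.353]
ft_force: [0.0, -0.5, -1.7]
grip_width: 0.768
grasp_force: 61.2
```

Request:
carry_out --motion '[{"xyz": [0.001,0,0.0005],"angular": [0,0,0]},{"xyz": [0.002,0,0.001],"angular": [0,0,0]},{"xyz": [0.002,0,0.001],"angular": [0,0,0]},{"xyz": [0.002,0,0.001],"angular": [0,0,0]}]'

```text
clock: 38.05
position: [0.6678, 0.1135, 0.0797]
ee_rot: [0.613, 0.612, -0.353, 0.354]
ft_force: [-2.2, 1.2, 9.8]
grip_width: 0.765
grasp_force: 61.2
```

Request:
carry_out --motion '[{"xyz": [0,0,0],"angular": [0,0,0]},{"xyz": [0,0,0],"angular": [0,0,0]},{"xyz": [0,0,0],"angular": [0,0,0]},{"xyz": [0,0,0],"angular": [0,0,0]},{"xyz": [0,0,0],"angular": [0,0,0]},{"xyz": [0,0,0],"angular": [0,0,0]},{"xyz": [0,0,0],"angular": [0,0,0]}]' --hand 1

```text
clock: 38.75
position: [0.6673, 0.1136, 0.0774]
ee_rot: [0.612, 0.613, -0.353, 0.353]
ft_force: [-0.2, 0.2, -0.1]
grip_width: 0.995
grasp_force: 0.0
```

Request:
carry_out --motion '[{"xyz": [0,0,-0.015],"angular": [0,0,0]},{"xyz": [0,0,-0.035],"angular": [0,0,0]},{"xyz": [0,0,-0.06],"angular": [0,0,0]},{"xyz": [0,0,-0.09],"angular": [0,0,0]},{"xyz": [0,0,-0.12],"angular": [0,0,0]},{"xyz": [0,0,-0.14],"angular": [0,0,0]},{"xyz": [-0.04,0,-0.16],"angular": [0,0,0]},{"xyz": [-0.08,0,-0.18],"angular": [0,0,0]},{"xyz": [-0.08,0,-0.18],"angular": [0,0,0]}]'

```text
clock: 39.65
position: [0.6686, 0.2306, 0.245]
ee_rot: [0.615, 0.612, -0.348, 0.355]
ft_force: [1.1, 0.5, 1.1]
grip_width: 1.001
grasp_force: 0.0
```

Run:
```python
from plan import *
o=get_obs();print(o['position'],o['joint_pos'].round(2),o['ft_force'])
c=snap('top','t14');s=snap('scene','s14');tags(c)
i=[cv2.imread('pics/t14.png'),cv2.imread('pics/s14.png')]
i=[cv2.resize(i[0][70:230,100:420],(640,320)),cv2.resize(i[1][140:300,100:420],(640,320))]
cv2.imwrite('pics/ts14.png',cv2.resize(np.vstack(i),None,fx=.93,fy=.93))
```

```text
[0.66855612 0.23061945 0.24500767] [-0.86  0.98  0.32  0.82  0.6   1.97 -0.53] [1.09613413 0.51759189 1.10154046]
red 393 [10 92] [152.3 165.7] [0.5171 0.2936]
red 293 [ 9 86] [115.7 165.2] [0.5174 0.3961]
red 145 [14 14] [131.5 132.9] [0.6081 0.3537]
red 142 [13 13] [129.9 164. ] [0.5212 0.3563]
green 316 [10 91] [401.9 168. ] [ 0.5186 -0.3983]
green 426 [10 92] [364.4 169.9] [ 0.5122 -0.2945]
green 145 [14 14] [385.2 137.6] [ 0.6024 -0.3518]
green 145 [14 13] [386.6 168.2] [ 0.5176 -0.3561]
```

View pics/ts14.png

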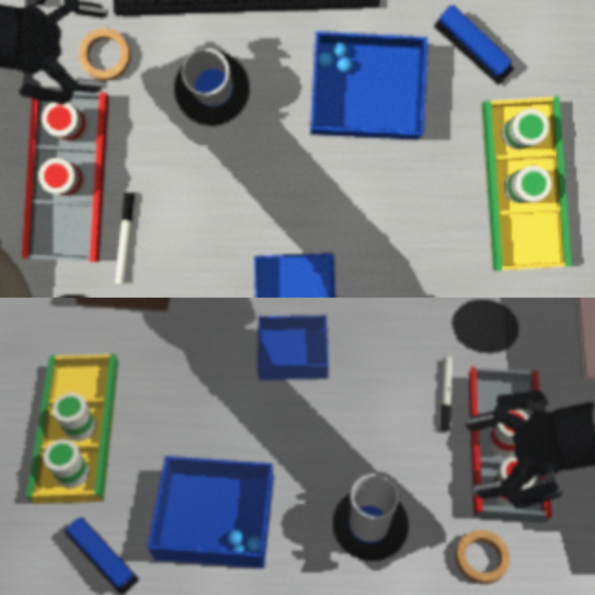

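All is in place: the jars stand at (60,120), (60,177), (528,127) and (530,185) in the upper view. The three balls lie in the blue bin at about (340,57), and the empty cup stands on its mat at (210,80). The arm is clear of everything.

```bash
python3 -c "
from workcell import *
print(hand_in())"
```

```text
the job is handed in; nothing more can be done
None
```

I handed the job in with both green-tag jars in the pass tray, both red-tag jars in the reject tray, the three balls in the larger blue bin and the empty cup upright on its mat; the final pictures showed all of this in place, and the hand-in gave no verdict.

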